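# Gauge the bore of a tube on the indexing fixture

### The job

First turn the turntable of the indexing fixture by its red crank post, counter-clockwise from above, until it comes up against its index stop, and leave it there. Then take the orange-handled gauge from its cradle, push its rod down the sloping black tube until the brass collar sits on the tube's mouth (do not ram it), draw it right out again, and hold it level and still with its yellow tip a hand's breadth above the middle of the white reading tile. Finish while still holding it there; do not knock over or push aside the lube bottle, the black bearing cup or the cog.

Things in the scene. Friction and masses are not known exactly. Their poses are not given: they have to be found in the camera images.
- index_base: Fixed grey square base plate of the indexing fixture, 200x200x12 mm; origin on the turntable's vertical turning axis, at bench level. At its edge towards its own -y a yellow pointer mark; at the index stop the yellow line on the turntable lies at this pointer and the tube's mouth faces the base's -y (to the robot's right).
- turntable (a joint): Angle of the aluminium turntable (disc 160 mm in diameter, top 25 mm above the bench), rad; grows counter-clockwise seen from above; the index stop is a hard end stop at 1.2. It starts between 0.1 and 0.6, turns with light friction (about 1.5 N at the post) and stays where it is left.
- crank_post (a point): Red upright round post on the turntable's lug, 14 mm in diameter, 95 mm from the turning axis, reaching from 29 to 103 mm above the bench; this point is on its axis 85 mm above the bench. It moves with the turntable, ends on the robot's side of the turning axis, and can be gripped or pushed.
- tube_mouth (a point): Middle of the mouth (rim plane) of the black round tube that is clamped in blue bands on the turntable and turns with it; about 110 mm above the bench and 70 mm out from the turning axis. z axis along the bore, up and out of the mouth, rising at 30 degrees from level. Tube 95 mm long, bore 15 mm, outside 25 mm, flared at the mouth to 33 mm outside and about 22 mm inside, open at both ends.
- gauge: Loose gauge, 0.08 to 0.17 kg; origin at the middle of its orange grip, x axis from grip to tip. Grip: straight bar 80 mm long (x from -40 to 40 mm), 14 mm wide (y), 16 mm high (z). Then a brass collar 30 mm in diameter (x 40 to 48 mm), then a steel rod 9 mm in diameter to the tip at x 133 mm, yellow band near the tip. It lies level in the cradle, grip centre 48 mm above the bench.
- gauge_collar (a point): Middle of the collar's front face (the face towards the tip, that stops on the tube's mouth), x 48 mm from the gauge's origin.
- gauge_tip (a point): End of the gauge's rod, x 133 mm from the gauge's origin.
- cradle: Fixed wooden cradle 80x60 mm, base 8 mm thick, with two forked uprights (8 mm thick, 34 mm wide, 53 mm high) at x = -31 and +31 mm that carry the grip in slots 16 mm wide; between the uprights 54 mm of the grip are free for the fingers. Origin at its underside's middle, x axis along the gauge towards its tip.
- reading_tile: Fixed white square tile in a dark frame, 100x100x4.5 mm, flat on the bench; origin at the middle of its underside.
- lube_bottle: Bystander: yellow bottle with black nozzle, 42 mm in diameter, 126 mm high, loose; origin at its underside's middle.
- bb_ring: Bystander: black round bearing cup, 47 mm in diameter, 24 mm high, loose; origin at its underside's middle.
- cog: Bystander: grey toothed cog, 67 mm in diameter, 9 mm high, loose; origin at its underside's middle.
Things that resemble listed ones, but are neither listed nor needed, are in the scene too. What is meant by the reading_tile is not pink, and is the larger of those in its own colour.

How it is judged (in metres and radians):
On the way, in this order (a step that is already met when the one before it is completed fails the run):
1. the turntable is turned to its index stop, the gauge not yet in the tube (value of joint turntable above 1.16 rad and distance between gauge_tip and tube_mouth above 0.02 m), for 0.2 s.
2. with the turntable at its stop, the gauge's rod is down the tube and its collar sits on the mouth (value of joint turntable above 1.14 rad and distance between gauge_collar and tube_mouth below 0.006 m and z of gauge_collar in the frame of tube_mouth below 0.003 m and angle between the x axis of gauge and the z axis of tube_mouth, either way round below 0.15 rad), for 0.2 s.
At the end, for the whole second after the job is handed in: Turntable within 0.06 rad of its stop; fingers hold the gauge still, within 7 degrees of level, tip within 35 mm of the tile's middle seen from above and 50 to 200 mm over the bench, touching neither cradle, tile nor fixture; bottle upright, bystanders within 30 mm of their places (value of joint turntable above 1.14 rad and angle between gauge's own x axis and vertical between 1.44 and 1.7 rad and horizontal distance between gauge_tip and reading_tile below 0.035 m and height (world z) of gauge_tip between 0.05 and 0.2 m and linear speed of gauge below 0.02 m/s and angular speed of gauge below 0.15 rad/s and contact force between the fingers and gauge above 2 N and contact force between gauge and cradle below 0.1 N and contact force between gauge and index_base below 0.1 N and contact force between gauge and reading_tile below 0.1 N and distance of each of lube_bottle, bb_ring, cog from where it was at the start of the episode below 0.03 m and angle between lube_bottle's own z axis and vertical below 0.2 rad); the arm keeps its last pose, push and grip.
It fails at once if the gauge is rammed into the fixture with over 40 N (contact force between gauge and index_base above 40 N).
It fails at once if a bystander is pushed aside or knocked over (distance of any of lube_bottle, bb_ring, cog from where it was at the start of the episode above 0.04 m or angle between lube_bottle's own z axis and vertical above 0.4 rad).
It also fails if it takes over 70 s, if anything falls off the work surface, if the arm or the gripper's body presses on something with over 40 N, if the wrist force passes 120 N, or if a joint passes its speed limit or range.

### The arm

A 6-joint arm with a two-finger parallel gripper is mounted at the origin on a cart in front of the work surface, level with it; the furniture and walls round the work are solid. World frame = base frame: x ahead of the robot, y to its left, z up, the work surface at z = 0. Lengths are in mm, angles in degrees, forces in N, time in s.
With the tool pointing down it reaches from about 150 to 775 mm from the base axis. Payload 6.1 kg.
Tool frame: the origin (TCP) lies at the very end of the fingers, on their centre line; the grasp point (between the pads) lies ctrl.grip_point_offset behind it (ctrl.grip_point_offset is the distance from the TCP to the grasp point, in mm); x points along the fingers, y is the direction in which the jaws open and shut, and the axes are right-handed (so a half turn about x gives the same grasp; the last joint's range is limited). The gripper opens to 85 mm and grips with 20 to 120 N. Pads are 22 mm wide; open, the fingers measure 114 mm over their backs; the gripper's body (76 mm by 85 mm) begins 54 mm behind the grasp point. The pads swing forward as they close: fully open they stand 13 mm farther back than shut.
Start: joints at [72.193, 7.208, -2.269, 80.523, 0, 90], TCP at [160.549, 499.832, 231.295] pointing down, gripper open.
Joint ranges: [-155.77, 155.77], [-54.66, 111.73], [-72.52, 77.12], [-102.08, 115.82], [-83.92, 84.16], [-180, 180]. Speed limits (degrees/s): [136.94, 136.94, 172.46, 180, 180, 180].

### API

Orientations are given as a 3x3 rotation matrix whose columns are the frame's x, y, z axes.
In Python, from workcell import ctrl gives the robot as it stands.
- The arm moves only by the tool move_arm, never from a script. Its arguments are lists of equal length, an entry for each row: "grip": the opening, from -1 (shut) to 1 (fully open), so that 0 is half open; "delta_pos": the shift along the world's x, y, z in mm, a list of three; "yaw": the turn about the world's z in degrees. A call has 1 to 12 rows; each row is the pose to reach, as a shift and turn from the pose measured when the call began; what a row does not reach only later rows make up. A row lasts 1/10 s, in which the tool goes at most 50 mm and 8.59 degrees, less where a joint would pass 70% of its speed; a pose out of reach is approached as far as the arm can. A call with a gripper value outside its range is refused whole. The fingers move at their own pace and stop on an object; "grip_force" is the grip in N (left out, the last holds). Time passes only in rows, so rows that repeat a pose let the fingers close. It gives the time, the measured TCP pose, the force and the opening at its end, in the units of the state.
- ctrl.state(): the state, without advancing time (a new reading comes with each control period).
- ctrl.camera(name): name is "scene" or "top"; returns (picture, depth): 480x640x3 uint8, red, green, blue; 480x640 float32, mm along the optical axis (not along the pixel's ray), 0 where there is no reading.
- ctrl.calibration(name): a dict with "fovy" (degrees; the focal length in pixels is half the picture's height over the tangent of half this angle, whatever the lens; pixels are square), "cx", "cy" (the principal point, pixels), "D" ([k1, k2, p1, p2, k3] as OpenCV has them; the pictures are not rectified), "world_from_camera" (4x4, takes a point from camera to world coordinates). Camera axes: x right, y down, z forward; pixel columns grow to the right and rows downward; lengths in mm; the calibration is good to about 2 mm. A picture is of the moment at which its call begins. calibration takes no time and is no camera call.
- ctrl.finish_job(): hands the job in, once; it reports no verdict.
The state is a dict: "t": time; "joint_positions": joint angles; "joint_vel": joint speeds; "joint_torque": joint torques, N m; "tcp_pos": TCP position; "tool_rot": TCP orientation; "ft_force": force on the tool from outside, world axes, zero at the start; "moment": the same for the moment, N m; "opening": opening from 0.0 (shut) to 1.0 (fully open).
Only numpy, scipy, OpenCV 4.12 (cv2) and the standard library are available. Lean on these libraries where they do the work, as an engineer would, in place of code of your own. Each camera call takes 0.05 s, during which the arm holds its last target.

## Working session

There is one attempt and no reset: what is moved stays moved. The work goes in short steps, Python scripts to look and compute and a tool call to move; the robot and the scene stay as the last step left them, time stands still between calls to the robot, and variables do not carry over. Pictures are saved under pics/ and viewed, and the job is handed in when it is done.

Besides the shell and the picture viewer there is one more tool, called after ">>>" by a JSON object that holds its "fn" and its "kwargs", one argument or row to a line. move_arm: Moves the arm, as the interface text tells. Its arguments: {"type":"object","properties":{"grip":{"type":"array"},"delta_pos":{"type":"array"},"yaw":{"type":"array"},"grip_force":{"type":"number"}},"required":["grip","delta_pos","yaw"]}

```bash
mkdir -p pics; ls; cat > h.py <<'E'
import numpy as np,cv2
from workcell import ctrl
def K(n):
    c=ctrl.calibration(n);f=240/np.tan(np.radians(c["fovy"]/2))
    return np.array([[f,0,c["cx"]],[0,f,c["cy"]],[0,0,1]]),np.array(c["D"],float),np.array(c["world_from_camera"])
def ray(n,uv):
    k,D,T=K(n);p=cv2.undistortPoints(np.array(uv,float).reshape(-1,1,2),k,D).reshape(-1,2)
    d=np.c_[p,np.ones(len(p))]@T[:3,:3].T
    return T[:3,3],d
def plane(n,uv,z):
    o,d=ray(n,uv);return o+d*((z-o[2])/d[:,2])[:,None]
def depthpts(n,uv,dep):
    o,d=ray(n,uv);uv=np.array(uv).reshape(-1,2).astype(int)
    return o+d*dep[uv[:,1],uv[:,0]][:,None]
def proj(n,P):
    k,D,T=K(n);R=T[:3,:3].T;t=-R@T[:3,3]
    return cv2.projectPoints(np.array(P,float).reshape(-1,1,3),cv2.Rodrigues(R)[0],t,k,D)[0].reshape(-1,2)
def snap(tag):
    out={}
    for n in("scene","top"):
        im,d=ctrl.camera(n);cv2.imwrite(f"pics/{tag}_{n}.png",im[:,:,::-1]);np.savez(f"{tag}_{n}.npz",im=im,d=d);out[n]=(im,d)
    return out
E
python3 - <<'E'
from h import *
print(ctrl.state(),ctrl.grip_point_offset)
snap("a")
for n in("scene","top"):print(K(n))
E
```

```text
pics
{'t': 0.0, 'joint_positions': array([ 7.21900603e+01,  7.23925876e+00, -2.32769555e+00,  8.05250507e+01,
        4.03864894e-04,  9.00019959e+01]), 'joint_vel': array([ 0.04429392, -0.05126093, -0.03465709, -0.01430949, -0.00074337,
       -0.05890622]), 'joint_torque': array([-9.97711686e-04, -4.35911286e+01,  3.52924562e+01,  1.72713987e-02,
        1.23010432e-04,  2.64632199e-06]), 'tcp_pos': array([160.44298791, 499.43051916, 230.53659232]), 'tool_rot': array([[-4.97858382e-04,  3.05893248e-01,  9.52065687e-01],
       [-1.52667786e-03,  9.52064463e-01, -3.05893653e-01],
       [-9.99998711e-01, -1.60578932e-03, -6.99282450e-06]]), 'ft_force': array([ 0.71139265, -0.16090893,  1.04060995]), 'moment': array([-0.0065097 ,  0.0006674 , -0.02952975]), 'opening': 0.9970669377748855} 18.700000000000003
(array([[486.96008036,   0.        , 325.93382903],
       [  0.        , 486.96008036, 241.60255189],
       [  0.        ,   0.        ,   1.        ]]), array([0.03574527, 0.        , 0.        , 0.        , 0.        ]), array([[ 5.90876068e-01, -5.60535056e-01,  5.80229199e-01
[... 156 characters left out ...]
7.04421679e-01,
         8.45361823e+02],
       [ 0.00000000e+00,  0.00000000e+00,  0.00000000e+00,
         1.00000000e+00]]))
(array([[492.78230721,   0.        , 317.53528066],
       [  0.        , 492.78230721, 237.24170539],
       [  0.        ,   0.        ,   1.        ]]), array([-0.10719838,  0.        ,  0.        ,  0.        ,  0.        ]), array([[ 2.39869384e-02, -9.87253156e-01,  1.57339864e-01,
         4.08480452e+02],
       [-9.99457093e-01, -2.01261642e-02,  2.60855482e-02,
        -3.80960457e+01],
       [-2.25863918e-02, -1.57880155e-01, -9.87199935e-01,
         1.12492131e+03],
       [ 0.00000000e+00,  0.00000000e+00,  0.00000000e+00,
         1.00000000e+00]]))
```

View pics/a_scene.png

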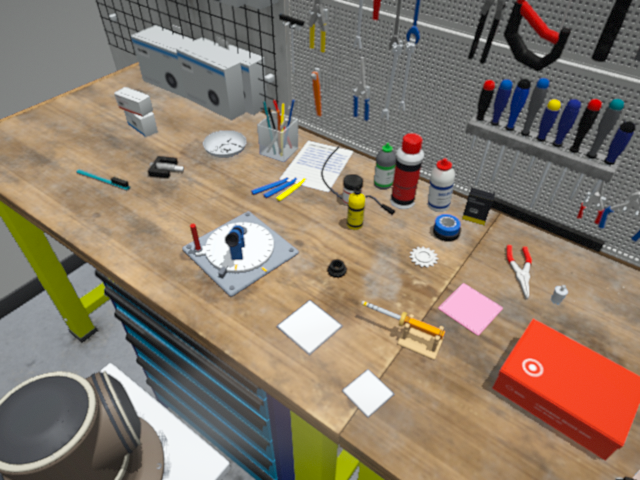

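View pics/a_top.png

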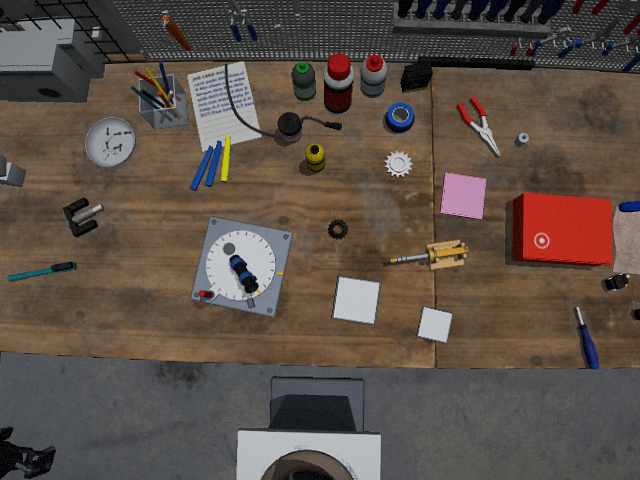

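```bash
python3 - <<'E'
import cv2,numpy as np
t=cv2.imread("pics/a_top.png");s=cv2.imread("pics/a_scene.png")
a=cv2.resize(t[210:325,180:300],(400,383),interpolation=2);b=cv2.resize(s[205:300,175:305],(400,292),interpolation=2)
c=cv2.resize(t[225:285,375:475],(400,240),interpolation=2);d=cv2.resize(s[290:365,350:460],(400,273),interpolation=2)
o=np.zeros((600,800,3),np.uint8);o[:300,:400]=cv2.resize(a,(400,300));o[:292,400:]=b;o[300:540,:400]=c;o[300:573,400:]=d
cv2.imwrite("pics/z1.png",o)
E
```

```text
(no output)
```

View pics/z1.png

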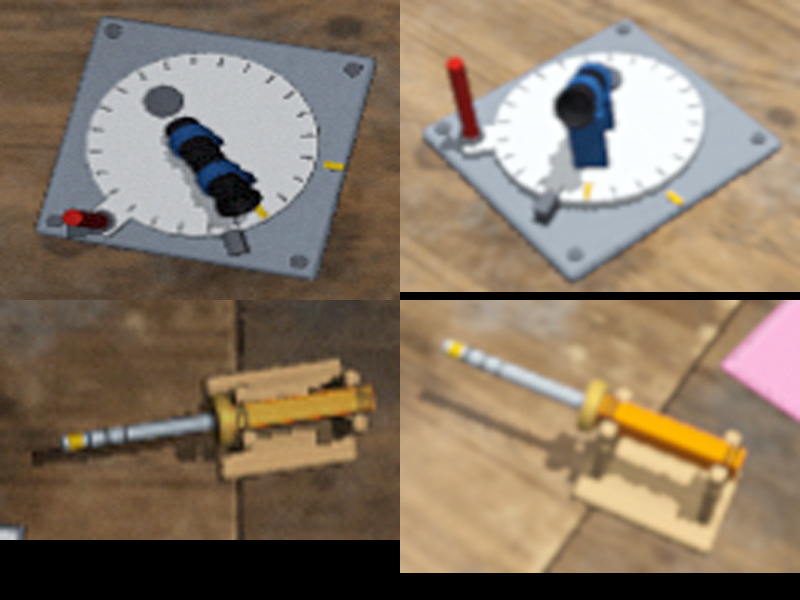

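```bash
cat > m.py <<'E'
from h import *
import sys
def load(tag,n):
    z=np.load(f"{tag}_{n}.npz");return z["im"],z["d"]
def comps(m,minA=6):
    nn,l,s,c=cv2.connectedComponentsWithStats(m.astype(np.uint8));return [(s[i],c[i],l==i) for i in range(1,nn) if s[i][4]>=minA]
E
python3 - <<'E'
from m import *
for n in("top","scene"):
    im,d=load("a",n);hsv=cv2.cvtColor(im,cv2.COLOR_RGB2HSV);H,S,V=[hsv[...,i].astype(int) for i in range(3)]
    box={"top":(180,330,190,480),"scene":(180,400,170,460)}[n]
    roi=np.zeros(H.shape,bool);roi[box[0]:box[1],box[2]:box[3]]=1
    for nm,m in dict(red=((H<6)|(H>174))&(S>150)&(V>70),yel=(H>20)&(H<32)&(S>140)&(V>140),orange=(H>8)&(H<21)&(S>170)&(V>150),white=(S<30)&(V>190)).items():
        for s,c,l in comps(m&roi):
            v,u=np.nonzero(l);P=depthpts(n,np.c_[u,v],d);P=P[d[v,u]>0]
            print(n,nm,s,c.round(1),np.median(P,0).round(1),P[:,2].max().round(1),"p0",plane(n,[c],0).round(1)[0])
E
```

```text
top red [199 291   6   6  28] [201.6 293. ] [448.5 228.8 102.3] 106.6 p0 [452.4 255.2   0. ]
top yel [221 180   6   1   6] [223.5 180. ] [718.9 215.5   7.8] 9.5 p0 [721.1 218.7   0. ]
top yel [429 250   5   6  16] [431. 253.] [ 548.1 -258.    60.6] 63.0 p0 [ 556.4 -270.5    0. ]
top yel [437 251  27   5  63] [447.4 252.5] [ 551.5 -290.4   54.9] 60.8 p0 [ 558.2 -308.5    0. ]
top yel [392 259   4   3  11] [393.6 259.9] [ 532.5 -178.3   51.6] 53.5 p0 [ 538.7 -184.2    0. ]
top yel [277 272   6   3  13] [279.5 273.1] [501.8  76.5  12.8] 17.4 p0 [502.8  76.9   0. ]
top yel [257 289   3   4   9] [257.9 290.6] [459.5 121.3  26. ] 29.5 p0 [461.6 125.    0. ]
top orange [440 247  24   7  72] [454.1 249.8] [ 556.9 -313.    55.2] 59.4 p0 [ 564.8 -324.2    0. ]
top orange [444 253   5   3   8] [446.2 254.4] [ 546.6 -293.5   54.3] 56.4 p0 [ 553.9 -305.8    0. ]
top orange [450 253   5   2   8] [452.4 253.6] [ 548.  -306.9   55. ] 57.5 p0 [ 555.9 -320.1    0. ]
top orange [438 255   4   2   7] [439.3 255.4] [ 545.  -277.1   55.1] 55.4 p0 [ 551.1 -289.6    0. ]
top white [ 207  231   68   69 2553]
[... 1626 characters left out ...]
 white [ 196  215  101   56 2649] [246.  245.2] [529.4 144.6  25.2] 122.0 p0 [541.5 167.8   0. ]
scene white [410 247  28  20 368] [423.7 256.1] [ 765.4 -198.1    6.9] 15.0 p0 [ 771.9 -195.7    0. ]
scene white [196 257  66  33 529] [230.7 275.4] [436.2 106.6  12.8] 18.6 p0 [448.6 128.8  -0. ]
scene white [229 291   4   2   6] [230.5 291.3] [407.1  86.1  13.3] 16.0 p0 [414.5  96.3   0. ]
scene white [ 278  301   63   52 1699] [309.1 326.1] [ 442.4 -102.5    5.5] 10.0 p0 [ 445.4 -100.     0. ]
scene white [369 304  31  14  87] [384.9 310.9] [ 537.7 -223.9   52.6] 56.3 p0 [ 575.2 -206.6   -0. ]
scene white [344 370  49  30 909] [367.5 388.1] [ 399.4 -273.2    3.6] 8.7 p0 [ 400.  -274.5    0. ]
```

```bash
python3 - <<'E'
from m import *
from scipy.optimize import least_squares
n="top"
im,d=load("a",n);hsv=cv2.cvtColor(im,cv2.COLOR_RGB2HSV);S,V=hsv[...,1],hsv[...,2]
for n,box,seed in(("top",(225,310,200,285),None),("scene",(210,295,180,300),None)):
    im,d=load("a",n);hsv=cv2.cvtColor(im,cv2.COLOR_RGB2HSV);S,V=hsv[...,1],hsv[...,2]
    m=(S<40)&(V>180);r=np.zeros(m.shape,bool);r[box[0]:box[1],box[2]:box[3]]=1
    c=max(comps(m&r),key=lambda q:q[0][4])[2].astype(np.uint8)
    cn=max(cv2.findContours(c,0,1)[0],key=cv2.contourArea);h=cv2.convexHull(cn).reshape(-1,2)
    P=plane(n,h,25)[:,:2]
    f=lambda p:np.hypot(P[:,0]-p[0],P[:,1]-p[1])-80
    s=least_squares(f,[525,167],loss="soft_l1",f_scale=1.5);print(n,s.x.round(1),f(s.x).round(1))
# base corners: grey plate
im,d=load("a","top");
v,u=np.mgrid[205:325,180:305];uv=np.c_[u.ravel(),v.ravel()];P=depthpts("top",uv,d).reshape(*u.shape,3)
hsv=cv2.cvtColor(im,cv2.COLOR_RGB2HSV)[205:325,180:305]
g=((hsv[...,0]>90)&(hsv[...,0]<130)&(hsv[...,1]>15)&(hsv[...,1]<90)&(hsv[...,2]>80)).astype(np.uint8)
g=cv2.morphologyEx(g,cv2.MORPH_CLOSE,np.ones((3,3)))
c=max(cv2.findContours(g,0,1)[0],key=cv2.contourArea)+[180,205]
Q=plane("top",c.reshape(-1,2),12)[:,:2].astype(np.float32)
r=cv2.minAreaRect(Q);print(r,cv2.boxPoints(r).round(1))
E
```

```text
top [516.3 165.6] [-0.2 -0.2  0.1  0.1  1.  -0.2 -0.6  0.1 -0.1 -0.2 -0.8 -1.1 -1.6 -1.4
 -1.8 -2.2 -3.6 -4.  -3.9  7.8  4.8 -3.1 -2.9 -2.8 -2.9 -2.2 -1.7 -1.
 -1.1 -1.  -0.3]
scene [524.8 152.3] [28.7 21.9  3.8 33.9 45.2 43.5 33.9 21.  19.7 19.1  4.6  7.9  9.4 33.6
 33.3 33.4 32.3 12.3 24.  29.7]
((517.5381469726562, 163.74530029296875), (197.603515625, 197.4782257080078), 79.72480773925781) [[402.8  84.1]
 [597.1  48.9]
 [632.3 243.3]
 [438.  278.6]]
```

```bash
python3 - <<'E'
from m import *
print(plane("top",[[201.6,293]],100).round(1),plane("scene",[[193.5,226]],100).round(1))
print(depthpts("top",[[202,293]],load("a","top")[1]))
E
```

```text
[[448.6 229.1 100. ]] [[448.3 225.6 100. ]]
[[448.49453908 227.5886456  102.64657796]]
```

>>> {"fn": "move_arm", "kwargs": {
  "grip": [-0.1,-0.1,-0.1,-0.1,-0.1,-0.1,-0.1,-0.1,-0.1,-0.1],
  "delta_pos": [
    [30,-28,0],
    [60,-57,0],
    [90,-85,0],
    [120,-114,0],
    [150,-142,0],
    [180,-170,0],
    [210,-199,0],
    [240,-228,0],
    [265,-252,0],
    [287,-273,0]
  ],
  "yaw": [0,0,0,0,0,0,0,0,0,0]
}}

```text
t: 1.1
tcp_pos: [448.4, 224.8, 230.2]
tool_rot: [[-0.001, 0.307, 0.952], [-0.002, 0.952, -0.307], [-1.0, -0.002, -0.0]]
ft_force: [0.6, 0.8, -0.4]
opening: 0.449
```

>>> {"fn": "move_arm", "kwargs": {
  "grip": [-0.1,-0.1,-0.1,-0.1,-0.1,-0.5,-0.5,-0.5],
  "delta_pos": [
    [0,3,-35],
    [0,3,-75],
    [0,3,-115],
    [0,3,-152],
    [0,3,-152],
    [0,3,-152],
    [0,3,-152],
    [0,3,-152]
  ],
  "yaw": [0,0,0,0,0,0,0,0]
}}

```text
t: 1.9
tcp_pos: [449.8, 228.6, 80.5]
tool_rot: [[0.002, 0.307, 0.952], [-0.0, 0.952, -0.307], [-1.0, 0.001, 0.002]]
ft_force: [0.0, 0.4, 0.4]
opening: 0.252
```

```bash
python3 - <<'E'
import cv2,numpy as np
from h import *
o=snap("b");s=o["scene"][0][170:310,150:330,::-1];t=o["top"][0][200:330,170:310,::-1]
cv2.imwrite("pics/bz.png",np.hstack([cv2.resize(s,(400,312)),cv2.resize(t,(336,312))]))
print(ctrl.state()["opening"])
E
```

```text
0.2521690035731713
```

View pics/bz.png

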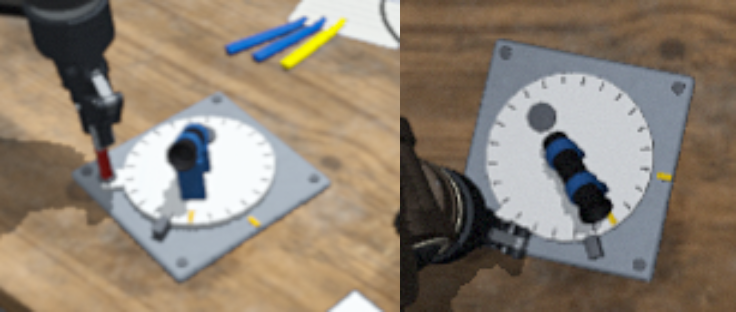

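>>> {"fn": "move_arm", "kwargs": {
  "grip": [-0.5,-0.5,-0.5,-0.5,-0.5,-0.5,-0.5,-0.5,-0.5,-0.5,-0.5],
  "delta_pos": [
    [-5,-5,0],
    [-9.5,-10.5,0],
    [-13,-16,0],
    [-16.5,-22,0],
    [-19,-28,0],
    [-21.5,-34,0],
    [-23,-40,0],
    [-25,-47,0],
    [-26,-53,0],
    [-26.5,-59,0],
    [-26.5,-59,0]
  ],
  "yaw": [0,0,0,0,0,0,0,0,0,0,0]
}}

```text
t: 3.1
tcp_pos: [422.9, 168.3, 79.8]
tool_rot: [[0.002, 0.308, 0.951], [-0.002, 0.951, -0.308], [-1.0, -0.001, 0.002]]
ft_force: [-0.1, -0.4, -0.7]
opening: 0.249
```

```bash
python3 - <<'E'
import cv2,numpy as np
from h import *
o=snap("c");s=o["scene"][0][170:310,150:330,::-1];t=o["top"][0][200:330,170:310,::-1]
cv2.imwrite("pics/cz.png",np.hstack([cv2.resize(s,(400,312)),cv2.resize(t,(336,312))]))
E
```

```text
(no output)
```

View pics/cz.png

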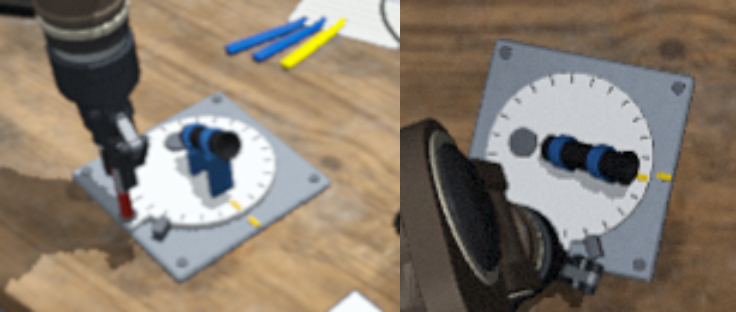

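>>> {"fn": "move_arm", "kwargs": {
  "grip": [-0.5,-0.5,-0.5,-0.5,-0.5],
  "delta_pos": [
    [0,-3,0],
    [0,-6,0],
    [0,-9,0],
    [0,-11,0],
    [0,-11,0]
  ],
  "yaw": [0,0,0,0,0]
}}

```text
t: 3.7
tcp_pos: [423.1, 159.6, 79.9]
tool_rot: [[0.001, 0.307, 0.952], [0.004, 0.952, -0.307], [-1.0, 0.004, 0.0]]
ft_force: [-0.7, 9.2, -2.1]
opening: 0.247
```

>>> {"fn": "move_arm", "kwargs": {
  "grip": [-0.5,-0.5,-0.5,-0.5],
  "delta_pos": [
    [0,-3,0],
    [0,-4,0],
    [0,-4,0],
    [0,-4,0]
  ],
  "yaw": [0,0,0,0]
}}

```text
t: 4.1
tcp_pos: [423.1, 159.5, 79.9]
tool_rot: [[0.0, 0.304, 0.953], [0.013, 0.952, -0.304], [-1.0, 0.013, -0.004]]
ft_force: [-1.2, 18.3, -5.3]
opening: 0.249
```

```bash
python3 - <<'E'
import cv2,numpy as np
from h import *
o=snap("d");s=o["scene"][0][170:310,150:330,::-1];t=o["top"][0][200:330,170:310,::-1]
cv2.imwrite("pics/dz.png",np.hstack([cv2.resize(s,(400,312)),cv2.resize(t,(336,312))]))
E
```

```text
(no output)
```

View pics/dz.png

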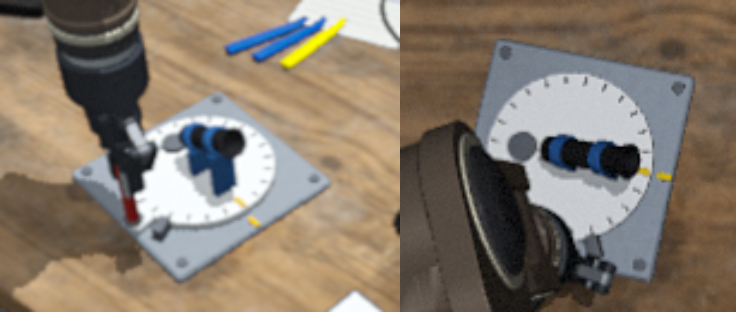

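>>> {"fn": "move_arm", "kwargs": {
  "grip": [-0.3,-0.1,-0.1,-0.1,-0.1,-0.1,-0.1],
  "delta_pos": [
    [0,3,0],
    [0,3,0],
    [0,3,0],
    [0,3,40],
    [0,3,80],
    [0,3,130],
    [0,3,160]
  ],
  "yaw": [0,0,0,0,0,0,0]
}}

```text
t: 4.9
tcp_pos: [423.7, 162.2, 243.5]
tool_rot: [[0.004, 0.305, 0.952], [0.014, 0.952, -0.305], [-1.0, 0.014, -0.0]]
ft_force: [0.8, -0.2, 0.2]
opening: 0.447
```

```bash
python3 - <<'E'
from m import *
# gauge geometry
for n in("top","scene"):
    im,d=load("a",n);hsv=cv2.cvtColor(im,cv2.COLOR_RGB2HSV);H,S,V=[hsv[...,i].astype(int) for i in range(3)]
    v,u=np.mgrid[230:350,375:480];P=depthpts(n,np.c_[u.ravel(),v.ravel()],d);k=(d[v,u].ravel()>0)
    hs=hsv[v,u].reshape(-1,3)
    o=k&(hs[:,0]<25)&(hs[:,0]>10)&(hs[:,1]>190)&(hs[:,2]>110)&(P[:,2]>49)&(P[:,2]<63)
    Q=P[o];print(n,len(Q),"orange",Q.mean(0).round(1))
    q=k&(P[:,2]>38)&(P[:,2]<75)&(abs(P[:,0]-545)<60);Q=P[q]
    c=Q[:,:2].mean(0);w=np.linalg.svd(Q[:,:2]-c)[2][0];w*=np.sign(w[1]);s=(Q[:,:2]-c)@w
    print("all>38: dir",w.round(3),"extent",c+w*s.min(),c+w*s.max(),len(Q),s.max()-s.min())
E
```

```text
top 53 orange [ 551.3 -288.9   54.2]
all>38: dir [-0.158  0.987] extent [ 558.40269337 -340.32018469] [ 531.29534455 -170.82566789] 553 171.64847678675653
scene 276 orange [ 549.5 -305.4   56. ]
all>38: dir [-0.152  0.988] extent [ 554.54569869 -343.7409931 ] [ 532.51390819 -200.00338261] 663 145.41630054418758
```

```bash
python3 - <<'E'
from m import *
a=np.array([-0.155,0.988,0]);a/=np.linalg.norm(a);o=np.array([551.5,-301.5,48]);b=np.array([-a[1],a[0],0])
out=[]
for n,(x0,y0,w,h) in(("top",(375,225,104,78)),("scene",(350,290,116,87))):
    im=load("a",n)[0][y0:y0+h,x0:x0+w,::-1];z=cv2.resize(im,None,fx=6.5,fy=6.5,interpolation=cv2.INTER_CUBIC)[:500]
    for P in [o+a*t+b*s+[0,0,8] for t in(-40,40) for s in(-7,7)]+[o+a*133,o+a*48,o+a*44+[0,0,15]]:
        p=((proj(n,P)[0]-[x0,y0]+.5)*6.5).astype(int);cv2.circle(z,tuple(int(q) for q in p),3,(0,0,255),-1)
    out.append(cv2.resize(z,(600,300*1)) if 0 else cv2.resize(z,(400,300)))
cv2.imwrite("pics/ov.png",np.hstack(out))
E
```

```text
(no output)
```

View pics/ov.png

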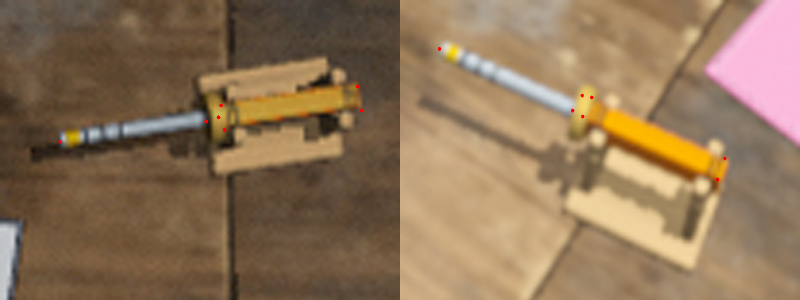

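>>> {"fn": "move_arm", "kwargs": {
  "grip": [1,1,1,1,1,1,1,1,1,1,1,1],
  "delta_pos": [
    [11,-40,0],
    [22,-80,0],
    [33,-120,0],
    [44,-160,-5],
    [55,-200,-15],
    [66,-240,-25],
    [77,-280,-35],
    [88,-320,-45],
    [100,-360,-55],
    [112,-400,-65],
    [121,-435,-75],
    [129,-465,-85]
  ],
  "yaw": [-6,-12,-18,-24,-30,-36,-42,-48,-54,-59,-63,-63]
}}

```text
t: 6.1
tcp_pos: [552.4, -305.5, 157.8]
tool_rot: [[0.013, 0.987, 0.158], [0.002, 0.158, -0.988], [-1.0, 0.013, -0.0]]
ft_force: [0.3, 1.2, 0.8]
opening: 1.002
```

```bash
python3 - <<'E'
from h import *
o=snap("e");
a=o["scene"][0][210:300,180:300,::-1];b=o["top"][0][210:330,180:300,::-1]
cv2.imwrite("pics/ez.png",np.hstack([cv2.resize(a,(400,300),interpolation=2),cv2.resize(b,(400,400),interpolation=2)[50:350]]))
s=o["scene"][0][230:380,320:500,::-1];t=o["top"][0][190:310,350:500,::-1]
cv2.imwrite("pics/ez2.png",np.hstack([cv2.resize(s,(400,333)),cv2.resize(t,(400,333))]))
E
```

```text
(no output)
```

View pics/ez.png

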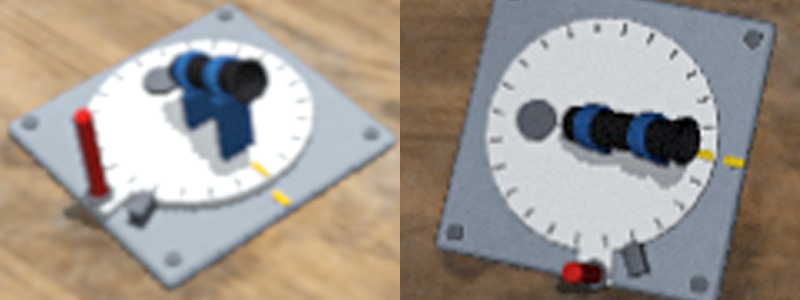

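View pics/ez2.png

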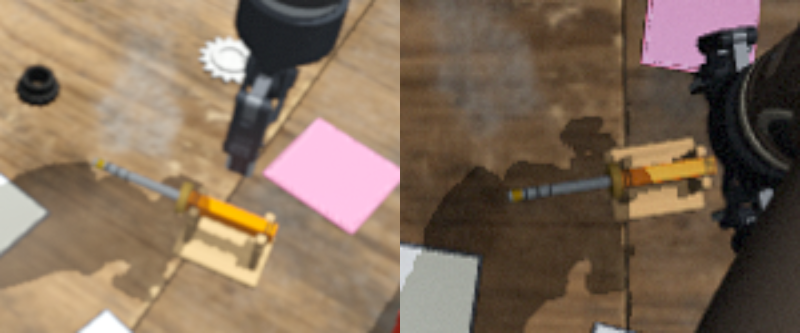

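>>> {"fn": "move_arm", "kwargs": {
  "grip": [1,1,1,1,1,1],
  "delta_pos": [
    [0,2,-35],
    [0,2,-70],
    [0,2,-100],
    [0,2,-120],
    [0,2,-128],
    [0,2,-128]
  ],
  "yaw": [0,0,0,0,0,0]
}}

```text
t: 6.8
tcp_pos: [551.1, -303.7, 27.1]
tool_rot: [[0.009, 0.988, 0.157], [0.004, 0.157, -0.988], [-1.0, 0.009, -0.002]]
ft_force: [-0.1, -0.2, 0.0]
opening: 1.001
```

```bash
python3 - <<'E'
from h import *
o=snap("f")
s=o["scene"][0][270:370,340:460,::-1];t=o["top"][0][210:300,370:490,::-1]
cv2.imwrite("pics/fz.png",np.hstack([cv2.resize(s,(400,333)),cv2.resize(t,(400,333))]))
E
```

```text
(no output)
```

View pics/fz.png

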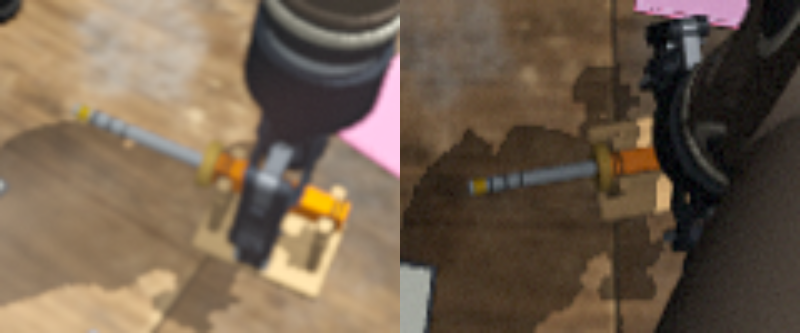

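>>> {"fn": "move_arm", "kwargs": {
  "grip": [0,-0.5,-1,-1,-1,-1,-1,-1],
  "delta_pos": [
    [0,0,2],
    [0,0,2],
    [0,0,2],
    [0,0,2],
    [0,0,2],
    [0,0,2],
    [0,0,2],
    [0,0,2]
  ],
  "yaw": [0,0,0,0,0,0,0,0],
  "grip_force": 40
}}

```text
t: 7.7
tcp_pos: [552.7, -304.6, 31.5]
tool_rot: [[0.013, 0.988, 0.157], [0.002, 0.157, -0.988], [-1.0, 0.013, 0.0]]
ft_force: [0.4, 0.6, 2.9]
opening: 0.158
```

>>> {"fn": "move_arm", "kwargs": {
  "grip": [-1,-1,-1,-1,-1,-1,-1],
  "delta_pos": [
    [0,0,15],
    [0,0,35],
    [0,0,60],
    [0,0,90],
    [0,0,120],
    [0,0,130],
    [0,0,130]
  ],
  "yaw": [0,0,0,0,0,0,0]
}}

```text
t: 8.4
tcp_pos: [553.3, -305.0, 162.4]
tool_rot: [[0.014, 0.988, 0.157], [0.001, 0.157, -0.988], [-1.0, 0.014, 0.002]]
ft_force: [-0.2, 0.5, -1.4]
opening: 0.154
```

```bash
python3 - <<'E'
from h import *
o=snap("g")
s=o["scene"][0][200:370,320:500,::-1];t=o["top"][0][190:310,350:500,::-1]
cv2.imwrite("pics/gz.png",np.hstack([cv2.resize(s,(400,378)),cv2.resize(t,(400,378))]))
# mouth measurement from e pictures
z=np.load("e_top.npz");zs=np.load("e_scene.npz")
for n,z,(x0,x1,y0,y1) in(("top",z,(235,295,235,285)),("scene",zs,(220,275,215,255))):
    im,d=z["im"],z["d"];v,u=np.mgrid[y0:y1,x0:x1];P=depthpts(n,np.c_[u.ravel(),v.ravel()],d)
    V=im[v,u].reshape(-1,3).max(1);k=(V<70)&(P[:,2]>60)&(d[v,u].ravel()>0);Q=P[k]
    print(n,len(Q),Q[:,2].max(),"hi-z pts mean",Q[Q[:,2]>108].mean(0))
    # tube axis in base coords
    c=np.array([517.3,164]);y=np.array([.179,.984]);x=np.array([.984,-.179])
    s=(Q[:,:2]-c)@y;w=(Q[:,:2]-c)@x
    for b in range(-90,50,10):
        m=(s>b)&(s<=b+10)
        if m.sum()>2:print(b,m.sum(),"w",w[m].min().round(1),w[m].max().round(1),"z",Q[m,2].min().round(1),Q[m,2].max().round(1))
E
```

```text
top 324 124.73927869264548 hi-z pts mean [507.11622656 108.16501249 114.72635018]
-80 35 w -11.4 14.6 z 95.6 109.0
-70 77 w -13.2 15.2 z 94.3 124.7
-60 48 w -14.7 10.8 z 96.3 121.8
-50 38 w -13.2 12.9 z 71.6 114.1
-40 5 w -10.4 2.2 z 97.9 102.0
-30 46 w -11.6 11.7 z 88.6 103.6
-20 47 w -12.3 11.9 z 77.4 95.5
-10 28 w -12.4 11.1 z 71.9 90.3
scene 171 124.26045255710983 hi-z pts mean [500.26533018 101.36440349 114.92742936]
-80 34 w -16.6 10.1 z 98.7 117.3
-70 62 w -16.0 11.2 z 97.3 124.3
-60 28 w -14.3 6.7 z 90.4 118.3
-50 7 w 3.7 7.6 z 89.4 100.9
-40 4 w -14.0 -12.0 z 84.9 91.9
-30 22 w -14.3 -2.3 z 78.8 98.2
-20 14 w -13.2 -0.0 z 79.1 94.7
```

View pics/gz.png

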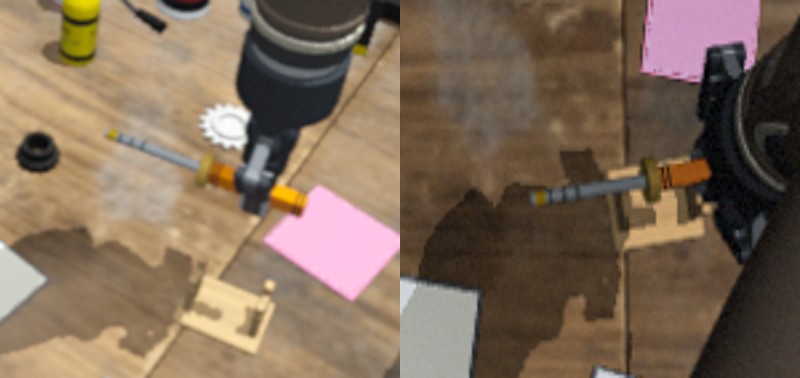

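```bash
python3 - <<'E'
from h import *
y=np.array([.179,.984,0]);x=np.array([.984,-.179,0]);c=np.array([517.3,164,0])
ax=-y*np.cos(np.pi/6)+np.array([0,0,.5]);pd=y*.5+np.array([0,0,np.cos(np.pi/6)])
M=c-70*y+[0,0,110];print(M)
out=[]
for n,(x0,y0,w,h) in(("scene",(215,205,60,60)),("top",(235,230,60,60))):
    im=np.load(f"e_{n}.npz")["im"][y0:y0+h,x0:x0+w,::-1];z=cv2.resize(im,(480,480),interpolation=cv2.INTER_CUBIC)
    z=np.clip(z.astype(float)*2,0,255).astype(np.uint8)
    for r,col in((16.5,(0,0,255)),(11,(0,255,0))):
        for t in np.linspace(0,2*np.pi,40):
            p=(proj(n,M+r*(np.cos(t)*x+np.sin(t)*pd))[0]-[x0,y0]+.5)*8;cv2.circle(z,tuple(int(q) for q in p),1,col,-1)
    out.append(z[:,:400])
cv2.imwrite("pics/mo.png",np.hstack(out))
E
```

```text
[504.77  95.12 110.  ]
```

View pics/mo.png

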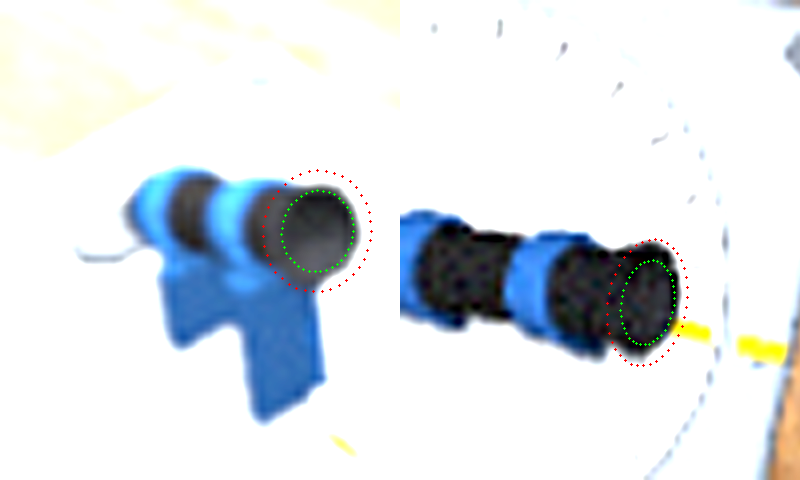

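```bash
cat > ov.py <<'E'
from h import *
def overlay(tag,o,a,fn,off=0,crop={"scene":(330,230,160,120),"top":(360,220,120,90)}):
    a=np.array(a)/np.linalg.norm(a);o=np.array(o)+a*off
    b=np.cross([0,0,1],a);b/=np.linalg.norm(b);c=np.cross(a,b);out=[]
    for n in("scene","top"):
        x0,y0,w,h=crop[n];f=400/w
        im=np.load(f"{tag}_{n}.npz")["im"][y0:y0+h,x0:x0+w,::-1];z=cv2.resize(im,None,fx=f,fy=f,interpolation=cv2.INTER_CUBIC)
        P=[o+a*133]+[o+a*s for s in(60,80,100,120)]+[o+a*t+15*(np.cos(q)*b+np.sin(q)*c) for t in(40,48) for q in np.linspace(0,2*np.pi,16)]+[o+a*t+b*s+c*r for t in(-40,40) for s in(-7,7) for r in (-8,8)]
        for p in proj(n,P):
            p=(p-[x0,y0]+.5)*f;cv2.circle(z,tuple(int(q) for q in p),1,(0,0,255),-1)
        out.append(z)
    cv2.imwrite(f"pics/{fn}.png",np.hstack(out))
E
python3 - <<'E'
from ov import *
overlay("g",[553,-305,181],[-.157,.988,0],"go")
E
```

```text
(no output)
```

View pics/go.png

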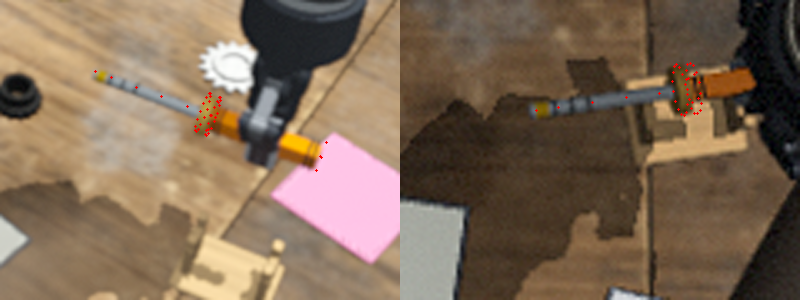

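>>> {"fn": "move_arm", "kwargs": {
  "grip": [-1,-1,-1,-1,-1,-1,-1,-1,-1,-1,-1,-1],
  "delta_pos": [
    [-8,24,0],
    [-18,55,0],
    [-28,87,0],
    [-38,120,0],
    [-48,152,0],
    [-58,184,0],
    [-68,215,-10],
    [-77,235,-25],
    [-77,244,-45],
    [-77,244,-62],
    [-77,244,-71],
    [-77,244,-71]
  ],
  "yaw": [-2,-4,-6,-8,-10,-12,-14,-16,-18,-19.2,-19.2,-19.2]
}}

```text
t: 9.7
tcp_pos: [473.4, -60.2, 86.3]
tool_rot: [[0.006, 0.984, -0.176], [-0.0, -0.176, -0.984], [-1.0, 0.006, -0.001]]
ft_force: [0.1, 0.4, -0.8]
opening: 0.152
```

```bash
python3 - <<'E'
from ov import *
snap("i");s=ctrl.state();T=s["tcp_pos"];R=s["tool_rot"];g=T-18.7*R[:,0];a=-R[:,2];print(T,g,a,g+133*a)
overlay("i",g,a,"io",off=1,crop={"scene":(215,210,120,90),"top":(240,220,120,90)})
E
```

```text
[474.94359337 -60.5313888   88.3925744 ] [474.75719331 -60.51702482 107.09163985] [0.17677497 0.98425078 0.0010061 ] [498.26826493  70.3883288  107.22545102]
```

View pics/io.png

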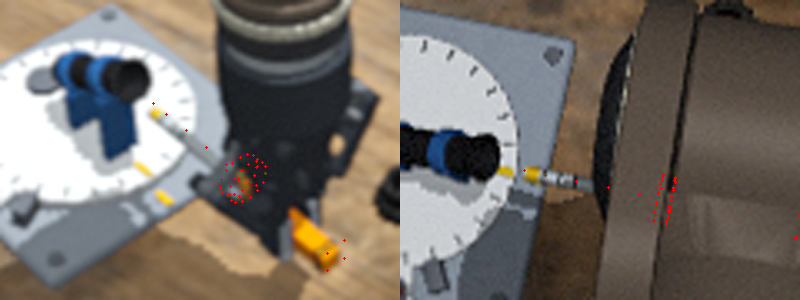

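```bash
cat > tip.py <<'E'
from ov import *
def tipband(tag,roi={"scene":(225,285,250,300),"top":(255,300,268,340)}):
    for n in("scene","top"):
        z=np.load(f"{tag}_{n}.npz");im,d=z["im"],z["d"];hsv=cv2.cvtColor(im,cv2.COLOR_RGB2HSV).astype(int)
        y0,y1,x0,x1=roi[n];m=np.zeros(d.shape,bool);m[y0:y1,x0:x1]=1
        m&=(hsv[...,0]>18)&(hsv[...,0]<34)&(hsv[...,1]>110)&(hsv[...,2]>80)
        v,u=np.nonzero(m);P=depthpts(n,np.c_[u,v],d);k=P[:,2]>50
        if k.sum():print(n,k.sum(),"band px",u[k].mean().round(2),v[k].mean().round(2),"dep",np.median(P[k],0).round(1))
E
python3 - <<'E'
from tip import *
s0=ctrl.state();snap("j");s=ctrl.state();T=s["tcp_pos"];R=s["tool_rot"];g=T-18.7*R[:,0];a=-R[:,2];print(s0["tcp_pos"],T,g,a,g+133*a,s["ft_force"])
tipband("j")
P=g+a*128;print("pred band",proj("scene",P),proj("top",P), "pred mouth",proj("top",[504.8,95.1,110]),proj("scene",[504.8,95.1,110]))
overlay("j",g,a,"jo",off=1,crop={"scene":(225,210,80,60),"top":(240,230,80,60)})
E
```

```text
[474.94359337 -60.5313888   88.3925744 ] [475.67662317 -60.67998715  89.26405534] [475.4547748  -60.66073647 107.96272943] [0.17698583 0.9842128  0.00108656] [498.99388963  70.23956601 108.10724205] [ 0.40233142 -0.69197983 -1.12691884]
scene 11 band px 275.82 252.55 dep [481.  -17.8 113.8]
top 19 band px 278.68 271.26 dep [498.   67.  107.8]
pred band [[262.61832895 241.62981551]] [[279.80011467 270.98645564]] pred mouth [[265.5234323 267.3542382]] [[254.25872874 233.42099904]]
```

View pics/jo.png

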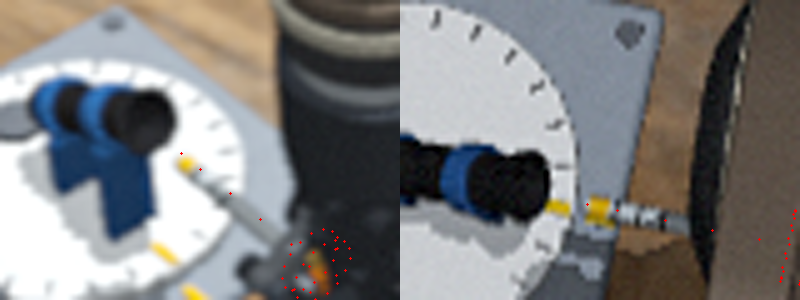

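>>> {"fn": "move_arm", "kwargs": {
  "grip": [-1,-1,-1,-1,-1,-1,-1],
  "delta_pos": [
    [1.5,4,0.5],
    [2.5,9,0.5],
    [3.5,14,0.5],
    [4.5,19,0.5],
    [5,23,0.5],
    [5,23,0.5],
    [5,23,0.5]
  ],
  "yaw": [0,0,0,0,0,0,0],
  "grip_force": 25
}}

```text
t: 10.6
tcp_pos: [480.7, -37.5, 89.7]
tool_rot: [[0.012, 0.984, -0.177], [-0.001, -0.177, -0.984], [-1.0, 0.012, -0.001]]
ft_force: [0.0, 0.5, -1.6]
opening: 0.155
```

```bash
python3 - <<'E'
from tip import *
snap("k");s=ctrl.state();T=s["tcp_pos"];R=s["tool_rot"];g=T-18.7*R[:,0];a=-R[:,2];print(T,g+133*a,a,s["ft_force"])
overlay("k",g,a,"ko",off=1,crop={"scene":(225,210,80,60),"top":(240,230,80,60)})
E
```

```text
[480.62372097 -37.70738525  89.74229386] [503.94321071  93.21311606 108.57613931] [0.17698885 0.98421233 0.00101617] [ 0.33523224  0.07346028 -0.73245272]
```

View pics/ko.png

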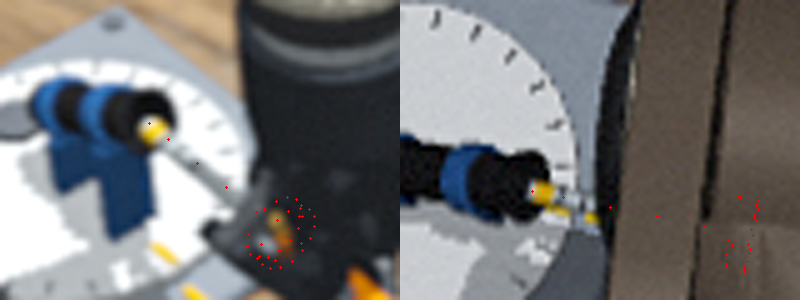

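>>> {"fn": "move_arm", "kwargs": {
  "grip": [-1,-1,-1,-1,-1,-1],
  "delta_pos": [
    [0.4,2,1],
    [0.7,4,1],
    [1,6,1],
    [1.4,8,1],
    [1.4,8,1],
    [1.4,8,1]
  ],
  "yaw": [0,0,0,0,0,0]
}}

```text
t: 11.3
tcp_pos: [482.0, -29.6, 90.7]
tool_rot: [[0.012, 0.984, -0.177], [-0.001, -0.177, -0.984], [-1.0, 0.012, -0.001]]
ft_force: [-0.5, 0.1, -2.1]
opening: 0.155
```

>>> {"fn": "move_arm", "kwargs": {
  "grip": [-1,-1,-1,-1,-1,-1,-1,-1],
  "delta_pos": [
    [0.3,1.5,0],
    [0.5,3,0],
    [0.7,4,3.5],
    [0.9,5,7],
    [1,5.5,10.5],
    [1.2,6.5,14],
    [1.2,6.5,14],
    [1.2,6.5,14]
  ],
  "yaw": [0,0,0,0,0,0,0,0],
  "grip_force": 20
}}

```text
t: 12.1
tcp_pos: [483.1, -23.6, 104.8]
tool_rot: [[0.012, 0.984, -0.177], [-0.002, -0.177, -0.984], [-1.0, 0.012, 0.0]]
ft_force: [-1.7, -5.0, -3.6]
opening: 0.152
```

```bash
python3 - <<'E'
from tip import *
snap("l");s=ctrl.state();T=s["tcp_pos"];R=s["tool_rot"];g=T-18.7*R[:,0];a=-R[:,2];th=np.radians(6.5);a2=a*np.cos(th)-np.array([0,0,np.sin(th)]);print(T,g+133*a2,s["ft_force"])
overlay("l",g,a2,"lo",off=1,crop={"scene":(225,195,120,90),"top":(240,220,120,90)})
E
```

```text
[483.08893773 -23.55636748 104.68031277] [506.28180639 106.5367647  108.32920022] [-0.44486997 -4.31914243 -4.0006769 ]
```

View pics/lo.png

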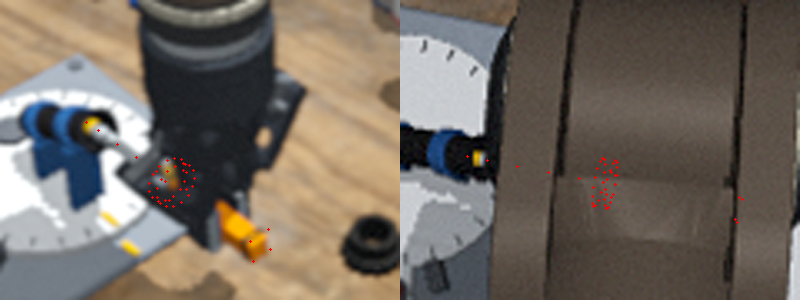

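>>> {"fn": "move_arm", "kwargs": {
  "grip": [-1,-1,-1,-1,-1,-1,-1,-1],
  "delta_pos": [
    [0,0,4],
    [0.2,1,8],
    [0.4,2,12],
    [0.6,3,16],
    [0.8,4.5,19],
    [1,6,23],
    [1,6,23],
    [1,6,23]
  ],
  "yaw": [0,0,0,0,0,0,0,0],
  "grip_force": 20
}}

```text
t: 13.0
tcp_pos: [484.1, -18.3, 128.2]
tool_rot: [[0.012, 0.984, -0.177], [-0.004, -0.177, -0.984], [-1.0, 0.012, 0.002]]
ft_force: [-1.6, -6.3, -1.4]
opening: 0.155
```

```bash
python3 - <<'E'
from tip import *
snap("n");s=ctrl.state();T=s["tcp_pos"];R=s["tool_rot"];g=T-18.7*R[:,0];a=-R[:,2];th=np.radians(16);a2=a*np.cos(th)-np.array([0,0,np.sin(th)]);print(T,g+133*a2,s["ft_force"])
overlay("n",g,a2,"no",off=1,crop={"scene":(225,185,120,90),"top":(240,220,120,90)})
E
```

```text
[484.08618763 -18.27269155 128.20315419] [506.5556096  107.61866027 110.01617665] [-1.46121978 -6.82080222 -2.36502593]
```

View pics/no.png

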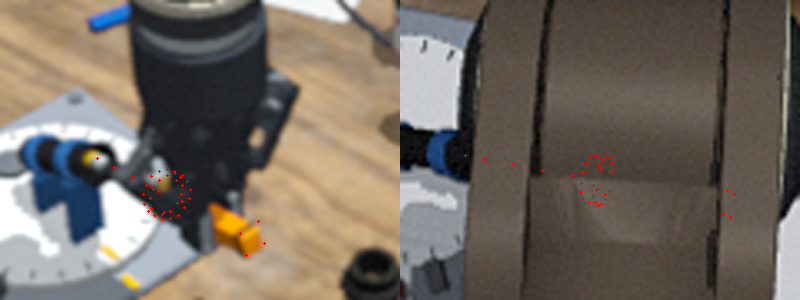

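```bash
python3 - <<'E'
from tip import *
s=ctrl.state();T=s["tcp_pos"];R=s["tool_rot"];g=T-18.7*R[:,0];a=-R[:,2]
for th in(8,12,16):
    t=np.radians(th);a2=a*np.cos(t)-np.array([0,0,np.sin(t)])
    overlay("n",g,a2,f"n{th}",off=0,crop={"scene":(245,210,64,60),"top":(240,220,120,60)})
z=np.hstack([cv2.imread(f"pics/n{th}.png")[:375,:400] for th in(8,16)]);cv2.imwrite("pics/nn.png",z)
z=np.load("n_scene.npz");im,d=z["im"],z["d"];hsv=cv2.cvtColor(im,cv2.COLOR_RGB2HSV).astype(int)
v,u=np.mgrid[205:275,245:315];P=depthpts("scene",np.c_[u.ravel(),v.ravel()],d);hs=hsv[v,u].reshape(-1,3)
k=(hs[:,0]>8)&(hs[:,0]<32)&(hs[:,1]>150)&(hs[:,2]>70)&(P[:,2]>60)
q=P[k]-g;s_=q@a;w=q@np.array([a[1],-a[0],0])
for i in np.argsort(s_)[::4]:print(s_[i].round(),w[i].round(),q[i,2].round(),end=" | ")
E
```

```text
Traceback (most recent call last):
  File "ov.py", line 12, in overlay
    cv2.imwrite(f"pics/{fn}.png",np.hstack(out))
                                 ~~~~~~~~~^^^^^
ValueError: all the input array dimensions except for the concatenation axis must match exactly, but along dimension 0, the array at index 0 has size 375 and the array at index 1 has size 200
```

```bash
cat > chk.py <<'E'
from tip import *
def chk(tag,ths,sc=(240,200,80,60),off=0):
    s=ctrl.state();T=s["tcp_pos"];R=s["tool_rot"];g=T-18.7*R[:,0];a=-R[:,2]
    for th in ths:
        t=np.radians(th);a2=a*np.cos(t)-np.array([0,0,np.sin(t)])
        overlay(tag,g,a2,f"_{th}",off=off,crop={"scene":sc,"top":(240,220,80,60)})
    cv2.imwrite(f"pics/{tag}n.png",np.hstack([cv2.imread(f"pics/_{th}.png")[:,:400] for th in ths]))
    z=np.load(f"{tag}_scene.npz");im,d=z["im"],z["d"];hsv=cv2.cvtColor(im,cv2.COLOR_RGB2HSV).astype(int)
    x0,y0,w_,h_=sc
    v,u=np.mgrid[y0:y0+h_,x0:x0+w_];P=depthpts("scene",np.c_[u.ravel(),v.ravel()],d);hs=hsv[v,u].reshape(-1,3)
    k=(hs[:,0]>8)&(hs[:,0]<32)&(hs[:,1]>150)&(hs[:,2]>70)&(P[:,2]>60)
    q=P[k]-g;s_=q@a;w=q@np.array([a[1],-a[0],0])
    for i in np.argsort(s_)[::6]:print(s_[i].round(),w[i].round(),q[i,2].round(),end=" | ")
E
python3 -c "
from chk import *
chk('n',(8,16))"
```

```text
-537.0 -422.0 698.0 | -40.0 2.0 11.0 | -39.0 -7.0 11.0 | -38.0 -2.0 13.0 | -38.0 -6.0 16.0 | -37.0 2.0 14.0 | -36.0 -4.0 18.0 | -34.0 -8.0 5.0 | -32.0 -9.0 13.0 | -31.0 -3.0 16.0 | -28.0 -3.0 14.0 | -26.0 -9.0 11.0 | -25.0 -2.0 14.0 | -23.0 -9.0 5.0 | -20.0 -9.0 7.0 | -19.0 -0.0 11.0 | -17.0 -6.0 11.0 | -16.0 -2.0 10.0 | -14.0 1.0 9.0 | -12.0 -7.0 10.0 | -9.0 3.0 9.0 | -5.0 4.0 9.0 | 0.0 6.0 6.0 | 40.0 -6.0 -0.0 | 119.0 -5.0 -35.0 | 124.0 1.0 -33.0 |
```

View pics/nn.png

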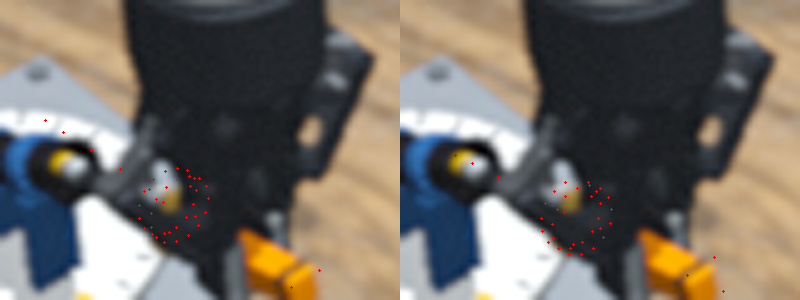

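>>> {"fn": "move_arm", "kwargs": {
  "grip": [-1,-1,-1,-1,-1,-1,-1,-1],
  "delta_pos": [
    [0.3,1,4],
    [0.5,2,8],
    [0.7,3,12],
    [1,4.5,15],
    [1.2,6,17],
    [1.4,7,18],
    [1.4,7,18],
    [1.4,7,18]
  ],
  "yaw": [0,0,0,0,0,0,0,0],
  "grip_force": 20
}}

```text
t: 13.9
tcp_pos: [485.5, -11.5, 146.3]
tool_rot: [[0.012, 0.984, -0.178], [-0.004, -0.178, -0.984], [-1.0, 0.012, 0.002]]
ft_force: [-1.1, -5.0, -2.6]
opening: 0.156
```

```bash
python3 - <<'E'
from chk import *
snap("o");chk("o",(22,28),sc=(240,190,80,60));print(ctrl.state()["ft_force"],ctrl.state()["tcp_pos"])
E
```

```text
-41.0 3.0 8.0 | -40.0 1.0 8.0 | -39.0 -8.0 16.0 | -37.0 4.0 18.0 | -37.0 -6.0 19.0 | -36.0 -0.0 22.0 | -35.0 3.0 19.0 | -34.0 4.0 20.0 | -32.0 -5.0 20.0 | -31.0 2.0 20.0 | -28.0 -6.0 18.0 | -27.0 -8.0 10.0 | -24.0 -9.0 6.0 | -23.0 1.0 15.0 | -21.0 4.0 14.0 | -19.0 -1.0 15.0 | -17.0 -5.0 15.0 | -15.0 -9.0 2.0 | -13.0 -6.0 12.0 | -10.0 4.0 11.0 | -4.0 6.0 9.0 | -2.0 0.0 8.0 | 32.0 -10.0 -24.0 | 112.0 -6.0 -52.0 | 117.0 -1.0 -49.0 | [-1.34844561 -4.54567691 -2.4997485 ] [485.50847156 -11.49580929 146.23931785]
```

View pics/on.png

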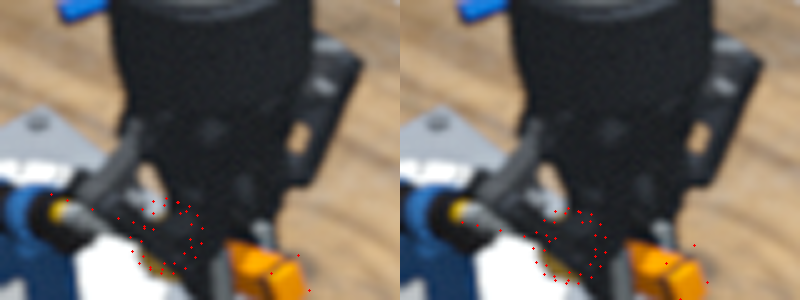

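>>> {"fn": "move_arm", "kwargs": {
  "grip": [-1,-1,-1,-1,-1,-1,-1,-1],
  "delta_pos": [
    [0.2,1,2],
    [0.4,2.5,4],
    [0.6,4,5.5],
    [0.9,6,5.5],
    [1.2,8,4.5],
    [1.5,10,3],
    [1.5,10,3],
    [1.5,10,3]
  ],
  "yaw": [0,0,0,0,0,0,0,0],
  "grip_force": 20
}}

```text
t: 14.8
tcp_pos: [487.3, -0.8, 149.2]
tool_rot: [[0.012, 0.984, -0.177], [-0.003, -0.177, -0.984], [-1.0, 0.013, 0.001]]
ft_force: [1.7, 0.5, -4.0]
opening: 0.157
```

```bash
python3 - <<'E'
from chk import *
snap("p");chk("p",(26,30),sc=(240,190,80,60));print(ctrl.state()["ft_force"],ctrl.state()["tcp_pos"])
E
```

```text
-554.0 -423.0 677.0 | -41.0 2.0 13.0 | -40.0 0.0 17.0 | -38.0 -6.0 20.0 | -38.0 -0.0 10.0 | -37.0 -2.0 19.0 | -36.0 1.0 21.0 | -34.0 3.0 22.0 | -33.0 -4.0 23.0 | -32.0 2.0 21.0 | -30.0 -9.0 16.0 | -28.0 -9.0 17.0 | -26.0 -8.0 13.0 | -24.0 -4.0 19.0 | -22.0 -4.0 18.0 | -20.0 -0.0 16.0 | -17.0 -8.0 14.0 | -15.0 -9.0 10.0 | -14.0 -3.0 13.0 | -8.0 -4.0 10.0 | -5.0 2.0 9.0 | 1.0 2.0 5.0 | 31.0 -9.0 -23.0 | 33.0 -11.0 -23.0 | [-0.10503182  0.47086434 -5.10530476] [487.17137966  -1.02987925 149.20702291]
```

View pics/pn.png

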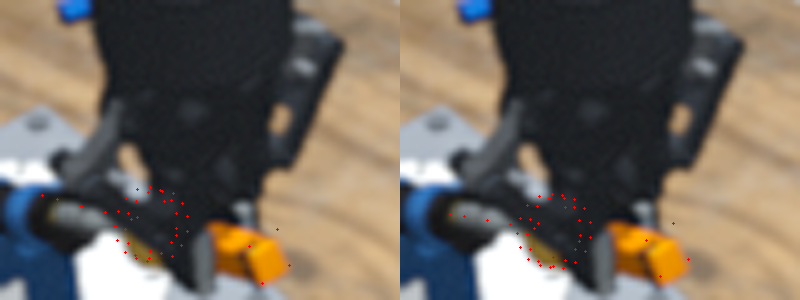

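>>> {"fn": "move_arm", "kwargs": {
  "grip": [-1,-1,-1,-1,-1,-1,-1,-1,-1,-1],
  "delta_pos": [
    [0.5,2.6,-1.5],
    [0.9,5.1,-3],
    [1.4,7.7,-4.5],
    [1.8,10.2,-6],
    [2.3,12.8,-7.5],
    [2.8,15.3,-9],
    [3.2,17.9,-10.5],
    [3.7,20.4,-12],
    [3.7,20.4,-12],
    [3.7,20.4,-12]
  ],
  "yaw": [0,0,0,0,0,0,0,0,0,0],
  "grip_force": 20
}}

```text
t: 15.9
tcp_pos: [490.8, 19.9, 137.0]
tool_rot: [[0.012, 0.984, -0.177], [-0.002, -0.177, -0.984], [-1.0, 0.012, 0.0]]
ft_force: [0.2, 0.1, -4.2]
opening: 0.158
```

```bash
python3 - <<'E'
from chk import *
snap("q");chk("q",(26,30),sc=(240,190,80,60));print(ctrl.state()["ft_force"],ctrl.state()["tcp_pos"])
E
```

```text
-41.0 -3.0 14.0 | -39.0 -2.0 14.0 | -39.0 4.0 13.0 | -38.0 -1.0 18.0 | -37.0 5.0 14.0 | -36.0 -4.0 16.0 | -35.0 -3.0 21.0 | -33.0 -9.0 18.0 | -31.0 -0.0 22.0 | -30.0 -1.0 21.0 | -27.0 -2.0 19.0 | -25.0 -8.0 12.0 | -22.0 -8.0 9.0 | -20.0 -9.0 14.0 | -18.0 -8.0 6.0 | -17.0 -9.0 11.0 | -14.0 -6.0 13.0 | -9.0 5.0 11.0 | -5.0 1.0 8.0 | -1.0 2.0 7.0 | 28.0 -9.0 -21.0 | 32.0 -14.0 -21.0 | [ 1.25891124  1.55228207 -4.3756626 ] [490.78261707  19.6482607  137.057286  ]
```

View pics/qn.png

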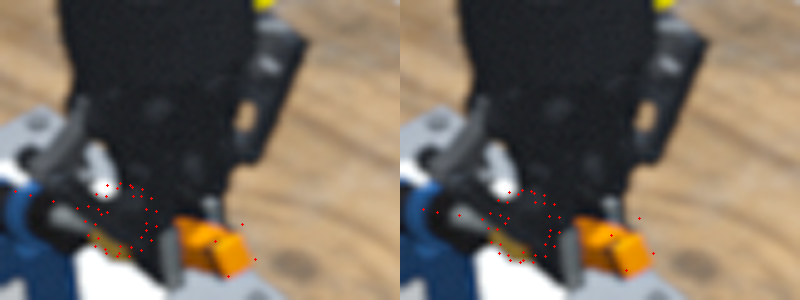

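>>> {"fn": "move_arm", "kwargs": {
  "grip": [-1,-1,-1,-1,-1,-1,-1,-1,-1,-1,-1,-1],
  "delta_pos": [
    [0.5,2.6,-1.5],
    [0.9,5.1,-3],
    [1.4,7.7,-4.5],
    [1.8,10.2,-6],
    [2.3,12.8,-7.5],
    [2.8,15.3,-9],
    [3.2,17.9,-10.5],
    [3.7,20.4,-12],
    [4.2,23,-13.5],
    [4.7,25.6,-15],
    [4.7,25.6,-15],
    [4.7,25.6,-15]
  ],
  "yaw": [0,0,0,0,0,0,0,0,0,0,0,0],
  "grip_force": 20
}}

```text
t: 17.2
tcp_pos: [495.5, 45.8, 121.8]
tool_rot: [[0.011, 0.984, -0.177], [-0.002, -0.177, -0.984], [-1.0, 0.012, -0.001]]
ft_force: [-0.1, -0.3, -5.2]
opening: 0.155
```

```bash
python3 - <<'E'
from chk import *
snap("r");chk("r",(26,30),sc=(240,190,80,60));print(ctrl.state()["ft_force"],ctrl.state()["tcp_pos"])
E
```

```text
-41.0 0.0 16.0 | -39.0 -1.0 13.0 | -38.0 -3.0 19.0 | -37.0 3.0 17.0 | -36.0 -1.0 21.0 | -35.0 -9.0 12.0 | -34.0 4.0 23.0 | -32.0 -5.0 22.0 | -30.0 -10.0 15.0 | -28.0 -10.0 16.0 | -26.0 -9.0 11.0 | -23.0 -8.0 14.0 | -20.0 -1.0 16.0 | -18.0 -10.0 9.0 | -17.0 -9.0 10.0 | -12.0 -0.0 13.0 | -8.0 -5.0 10.0 | -5.0 -0.0 8.0 | 3.0 4.0 5.0 | 30.0 -15.0 -23.0 | 33.0 -15.0 -19.0 | 39.0 -16.0 -19.0 | [ 1.26711572  0.67842192 -4.85559009] [495.41103803  45.61125838 121.91059831]
```

View pics/rn.png

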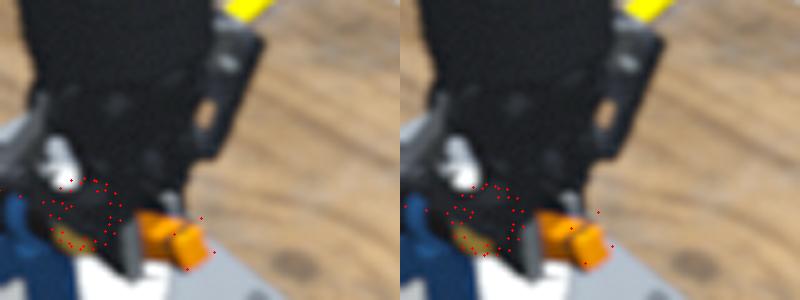

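>>> {"fn": "move_arm", "kwargs": {
  "grip": [-1,-1,-1,-1,-1,-1],
  "delta_pos": [
    [0.4,2,-1.2],
    [0.8,4,-2.4],
    [1.1,6,-3.6],
    [1.3,7.2,-4.2],
    [1.3,7.2,-4.2],
    [1.3,7.2,-4.2]
  ],
  "yaw": [0,0,0,0,0,0],
  "grip_force": 20
}}

```text
t: 17.9
tcp_pos: [496.7, 53.0, 117.6]
tool_rot: [[0.011, 0.984, -0.177], [-0.002, -0.177, -0.984], [-1.0, 0.011, -0.0]]
ft_force: [0.4, -0.2, -3.5]
opening: 0.157
```

>>> {"fn": "move_arm", "kwargs": {
  "grip": [-1,-1,-1,-1],
  "delta_pos": [
    [0.2,1,-0.6],
    [0.4,2,-1.2],
    [0.4,2,-1.2],
    [0.4,2,-1.2]
  ],
  "yaw": [0,0,0,0]
}}

```text
t: 18.3
tcp_pos: [497.1, 54.5, 116.7]
tool_rot: [[0.012, 0.984, -0.177], [-0.003, -0.177, -0.984], [-1.0, 0.012, 0.001]]
ft_force: [-1.5, -6.4, -1.2]
opening: 0.155
```

>>> {"fn": "move_arm", "kwargs": {
  "grip": [-1,-1,-1,-1,-1,-1],
  "delta_pos": [
    [0.2,1,-0.6],
    [0.3,2,-1.1],
    [0.3,2,-1.1],
    [0.3,2,-1.1],
    [0.3,2,-1.1],
    [0.3,2,-1.1]
  ],
  "yaw": [0,0,0,0,0,0]
}}

```text
t: 18.9
tcp_pos: [497.1, 54.6, 116.6]
tool_rot: [[0.012, 0.984, -0.178], [-0.007, -0.178, -0.984], [-1.0, 0.013, 0.005]]
ft_force: [-3.8, -11.0, 5.9]
opening: 0.158
```

```bash
python3 - <<'E'
from chk import *
snap("s");chk("s",(26,30),sc=(225,190,80,60));print(ctrl.state()["ft_force"],ctrl.state()["tcp_pos"])
E
```

```text
-613.0 -422.0 710.0 | -40.0 -5.0 12.0 | -38.0 -3.0 18.0 | -36.0 -9.0 20.0 | -36.0 -7.0 13.0 | -35.0 -8.0 16.0 | -34.0 -2.0 22.0 | -31.0 -3.0 21.0 | -29.0 -9.0 17.0 | -26.0 -8.0 6.0 | -24.0 -8.0 10.0 | -22.0 -3.0 17.0 | -18.0 -9.0 4.0 | -16.0 -9.0 8.0 | -14.0 -7.0 11.0 | -9.0 -1.0 10.0 | -2.0 4.0 7.0 | 7.0 -21.0 -3.0 | 30.0 -9.0 -24.0 | 33.0 -16.0 -19.0 | [ -4.70913914 -11.22039013   4.92220238] [497.09016774  54.5858657  116.62061372]
```

View pics/sn.png

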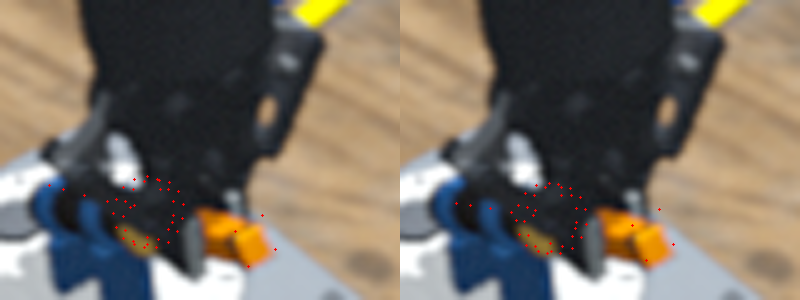

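>>> {"fn": "move_arm", "kwargs": {
  "grip": [-1,-1,-1,-1,-1,-1,-1,-1,-1,-1,-1,-1],
  "delta_pos": [
    [-0.6,-3.4,2],
    [-1.5,-8.5,5],
    [-3.1,-17,10],
    [-4.6,-25.6,15],
    [-6.1,-34.1,20],
    [-7.7,-42.6,25],
    [-9.2,-51.1,30],
    [-10.7,-59.7,35],
    [-12.3,-68.2,40],
    [-13.8,-76.7,45],
    [-15.3,-85.2,50],
    [-17,-94,55]
  ],
  "yaw": [0,0,0,0,0,0,0,0,0,0,0,0],
  "grip_force": 30
}}

```text
t: 20.2
tcp_pos: [480.1, -40.1, 172.2]
tool_rot: [[0.012, 0.984, -0.178], [-0.007, -0.178, -0.984], [-1.0, 0.013, 0.005]]
ft_force: [-0.1, -0.0, -1.6]
opening: 0.154
```

```bash
python3 - <<'E'
from chk import *
snap("t");chk("t",(26,30),sc=(235,175,108,81));print(ctrl.state()["ft_force"],ctrl.state()["tcp_pos"])
E
```

```text
-42.0 1.0 14.0 | -40.0 -5.0 11.0 | -39.0 -4.0 12.0 | -38.0 -8.0 9.0 | -38.0 -7.0 13.0 | -37.0 -4.0 21.0 | -36.0 -6.0 21.0 | -35.0 2.0 18.0 | -34.0 -7.0 23.0 | -33.0 -1.0 21.0 | -32.0 -10.0 11.0 | -30.0 -8.0 21.0 | -28.0 4.0 19.0 | -27.0 -5.0 19.0 | -26.0 -9.0 18.0 | -24.0 -10.0 15.0 | -22.0 -8.0 15.0 | -20.0 -9.0 6.0 | -18.0 -8.0 7.0 | -16.0 -8.0 14.0 | -15.0 -9.0 10.0 | -13.0 -8.0 6.0 | -11.0 11.0 5.0 | -7.0 -0.0 10.0 | -1.0 2.0 7.0 | 25.0 -10.0 -24.0 | 31.0 -8.0 -26.0 | 33.0 -11.0 -20.0 | 110.0 -4.0 -58.0 | [-0.23882025  0.1908003  -1.51240307] [480.35049878 -40.4358084  172.55914548]
```

View pics/tn.png

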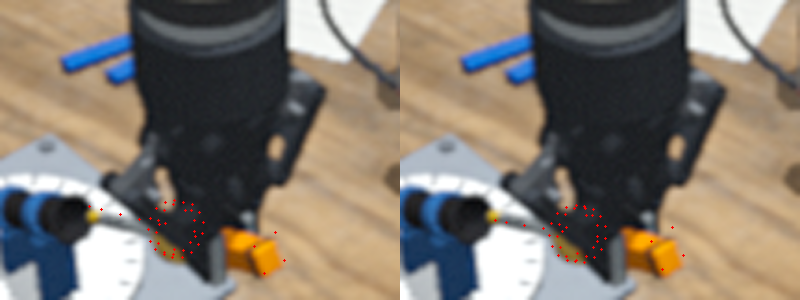

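View pics/t_top.png

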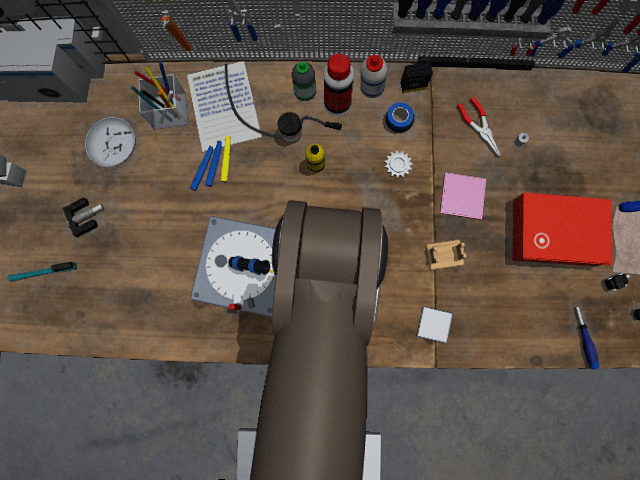

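>>> {"fn": "move_arm", "kwargs": {
  "grip": [-1,-1,-1,-1,-1,-1,-1,-1,-1,-1,-1,-1],
  "delta_pos": [
    [-3,-20,0],
    [-6,-45,0],
    [-9,-70,0],
    [-12,-95,0],
    [-15,-120,0],
    [-18,-145,0],
    [-21,-170,0],
    [-24,-195,0],
    [-27,-220,0],
    [-30,-240,0],
    [-31,-248,0],
    [-31,-248,0]
  ],
  "yaw": [0,-7,-14,-21,-28,-35,-42,-49,-56,-63,-69,-71],
  "grip_force": 30
}}

```text
t: 21.5
tcp_pos: [449.2, -289.5, 172.1]
tool_rot: [[-0.003, 0.146, -0.989], [-0.015, -0.989, -0.146], [-1.0, 0.014, 0.005]]
ft_force: [0.2, 0.6, -2.0]
opening: 0.153
```

```bash
python3 - <<'E'
from chk import *
snap("u");s=ctrl.state();T=s["tcp_pos"];R=s["tool_rot"];print(T,-R[:,2],s["joint_positions"])
t=np.radians(28);a=-R[:,2];a2=a*np.cos(t)-np.array([0,0,np.sin(t)])
overlay("u",T-18.7*R[:,0],a2,"uo",crop={"scene":(270,220,180,135),"top":(340,200,140,105)})
E
```

```text
[ 449.28403817 -288.60172551  172.17531074] [ 0.988652    0.15013479 -0.00517336] [-32.27614858   8.2775105   -8.44149791  72.98588011  -0.79311705
 139.08490406]
```

View pics/uo.png

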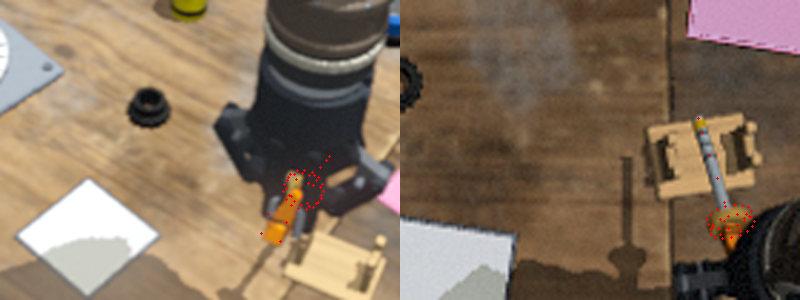

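```bash
python3 - <<'E'
from h import *
z=np.load("u_top.npz");im,d=z["im"],z["d"];v,u=np.mgrid[235:275,422:472];P=depthpts("top",np.c_[u.ravel(),v.ravel()],d)
a=np.array([-.157,.988]);b=np.array([.988,.157]);o=np.array([552.5,-303.5])
k=(P[:,2]>46)&(P[:,2]<60);Q=P[k];s=(Q[:,:2]-o)@a;w=(Q[:,:2]-o)@b
for i in np.argsort(s):print(int(s[i]),int(w[i]),int(Q[i,2]),end=" | ")
E
```

```text
-33 16 49 | -33 -10 50 | -32 11 49 | -32 -15 48 | -32 -9 54 | -32 13 53 | -31 9 51 | -31 -13 53 | -30 -12 48 | -30 -8 52 | -29 13 52 | -29 15 54 | -29 9 50 | -29 -11 55 | -29 -15 52 | -28 -8 51 | -28 11 56 | -28 14 50 | -28 16 52 | -28 12 50 | -27 -10 53 | -27 9 50 | -27 -12 52 | -26 -15 53 | -26 16 49 | -26 14 48 | -26 -10 49 | -26 -7 51 | -26 10 48 | -26 -14 48 | -25 -12 51 | -25 12 51 | 29 -8 49 | 30 -15 47 | 30 -13 51 | 30 -11 53 | 31 9 49 | 31 11 51 | 31 15 54 | 31 13 54 | 32 -10 50 | 32 -8 52 | 32 15 52 | 33 -13 52 | 33 13 53 | 33 9 50 | 33 -8 48 | 33 11 54 | 34 -15 53 | 34 -14 47 | 35 16 52 | 35 14 51 | 35 9 49 | 35 -10 55 | 36 11 53 | 36 -13 55 | 36 16 48 | 36 10 46 | 37 12 48 | 37 14 51 | 37 -12 52 | 37 -8 56 | 37 -10 54 | 37 -14 51 |
```

>>> {"fn": "move_arm", "kwargs": {
  "grip": [-1,-1,-1,-1,-1,-1,-1,-1,-1,-1],
  "delta_pos": [
    [0,3,-20],
    [0,3,-45],
    [0,3,-65],
    [0,3,-78],
    [0,3,-86],
    [0,3,-93],
    [0,3,-100],
    [0,3,-107],
    [0,3,-107],
    [0,3,-107]
  ],
  "yaw": [0,0,0,0,0,0,0,0,0,0],
  "grip_force": 20
}}

```text
t: 22.6
tcp_pos: [449.7, -285.7, 65.2]
tool_rot: [[-0.002, 0.15, -0.989], [-0.014, -0.989, -0.15], [-1.0, 0.014, 0.005]]
ft_force: [1.4, -0.2, 0.2]
opening: 0.151
```

```bash
python3 - <<'E'
from chk import *
snap("v");s=ctrl.state();T=s["tcp_pos"];R=s["tool_rot"];print(T,-R[:,2],s["ft_force"])
t=np.radians(12);a=-R[:,2];a2=a*np.cos(t)-np.array([0,0,np.sin(t)])
overlay("v",T-18.7*R[:,0],a2,"vo",crop={"scene":(300,240,160,120),"top":(380,210,120,90)})
E
```

```text
[ 449.52909074 -285.62623091   65.29203807] [ 0.98862945  0.15029311 -0.00487857] [ 1.36781028 -1.39148042  0.46784764]
```

View pics/vo.png

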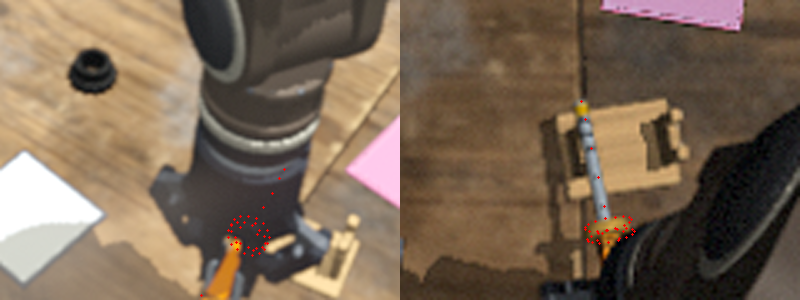

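>>> {"fn": "move_arm", "kwargs": {
  "grip": [-1,-1,-1,-1,-1,-1,-1,-1,-1,-1],
  "delta_pos": [
    [0,0,-4],
    [0,0,-8],
    [0,0,-12],
    [0,0,-16],
    [0,0,-20],
    [0,0,-23],
    [0,0,-25],
    [0,0,-26],
    [0,0,-26],
    [0,0,-26]
  ],
  "yaw": [0,0,0,0,0,0,0,0,0,0],
  "grip_force": 20
}}

```text
t: 23.7
tcp_pos: [449.3, -285.6, 39.4]
tool_rot: [[-0.003, 0.15, -0.989], [-0.015, -0.989, -0.15], [-1.0, 0.014, 0.005]]
ft_force: [-4.4, -1.0, 4.4]
opening: 0.156
```

```bash
python3 - <<'E'
from chk import *
snap("w");s=ctrl.state();T=s["tcp_pos"];R=s["tool_rot"];print(T,-R[:,2],s["ft_force"])
a=-R[:,2]
overlay("w",T-18.7*R[:,0],a,"wo",crop={"scene":(300,240,160,120),"top":(380,210,120,90)})
E
```

```text
[ 449.29948903 -285.62020543   39.33311986] [ 0.98863401  0.15024883 -0.00529958] [-5.57667887 -0.32900167  4.48800794]
```

View pics/wo.png

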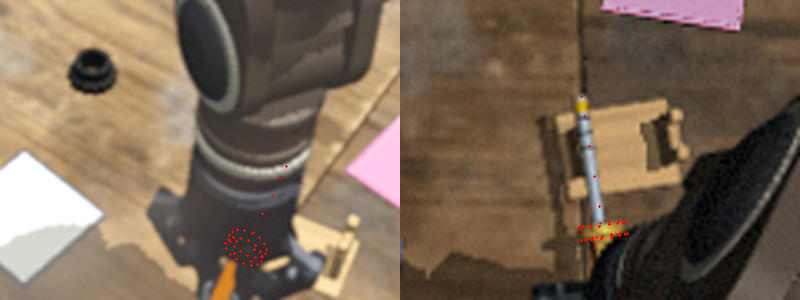

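>>> {"fn": "move_arm", "kwargs": {
  "grip": [-1,-1,-1,-1,-1,-1,-1,-1,-1,-1,-1,-1],
  "delta_pos": [
    [0,0,5],
    [0,0,20],
    [0,0,40],
    [0,0,55],
    [-17,21,55],
    [-34,42,55],
    [-55,66,55],
    [-75,92,55],
    [-95,118,55],
    [-117,142,55],
    [-130,160,55],
    [-136,166,55]
  ],
  "yaw": [0,0,0,0,0,0,0,0,0,0,0,0],
  "grip_force": 50
}}

```text
t: 25.0
tcp_pos: [312.1, -118.1, 94.2]
tool_rot: [[-0.003, 0.152, -0.988], [-0.014, -0.988, -0.152], [-1.0, 0.013, 0.005]]
ft_force: [-1.5, -1.0, -1.7]
opening: 0.151
```

>>> {"fn": "move_arm", "kwargs": {
  "grip": [-1,-1,-1,-1],
  "delta_pos": [
    [0,0,0],
    [0,0,0],
    [0,0,0],
    [0,0,0]
  ],
  "yaw": [0,0,0,0]
}}

```text
t: 25.4
tcp_pos: [312.7, -118.6, 94.2]
tool_rot: [[-0.003, 0.151, -0.988], [-0.014, -0.988, -0.151], [-1.0, 0.013, 0.005]]
ft_force: [-0.5, -0.7, -2.1]
opening: 0.153
```

```bash
python3 - <<'E'
from chk import *
snap("x");s=ctrl.state();T=s["tcp_pos"];R=s["tool_rot"];a=-R[:,2];g=T-18.7*R[:,0];print(T,a,g+133*a,s["ft_force"],s["opening"])
overlay("x",g,a,"xo",crop={"scene":(210,260,160,120),"top":(290,230,140,105)})
for n in("scene","top"):
    z=np.load(f"x_{n}.npz");im,d=z["im"],z["d"];v,u=np.mgrid[230:400,210:430];P=depthpts(n,np.c_[u.ravel(),v.ravel()],d)
    hs=cv2.cvtColor(im,cv2.COLOR_RGB2HSV)[v,u].reshape(-1,3).astype(int)
    q=P-g;sx=q@a;w=q@np.array([-a[1],a[0],0]);k=(d[v,u].ravel()>0)&(abs(w)<12)&(abs(q[:,2])<50)&(sx>50)&(sx<140)&(P[:,2]>50)
    for lo in range(50,140,15):
        m=k&(sx>=lo)&(sx<lo+15)
        if m.sum()>3:print(n,lo,m.sum(),"w",np.median(w[m]).round(1),"dz",np.median(q[m,2]).round(1),"smax",sx[m].max().round(1))
E
```

```text
[ 312.42914175 -118.49669278   94.06539682] [ 0.98846838  0.15132518 -0.005563  ] [443.96197433 -98.11769306 112.02369085] [-0.2945873  -0.74982651 -2.29234988] 0.15145427735426706
scene 65 30 w -1.6 dz 2.4 smax 79.7
scene 80 35 w -1.5 dz 2.3 smax 94.9
scene 95 34 w -1.3 dz 2.7 smax 109.3
scene 110 30 w -2.2 dz 3.4 smax 124.8
scene 125 10 w -1.0 dz 3.4 smax 129.3
top 50 33 w 0.9 dz 0.6 smax 64.2
top 65 34 w 0.6 dz 0.3 smax 79.8
top 80 35 w 0.9 dz 1.3 smax 94.7
top 95 32 w 1.0 dz 0.3 smax 109.0
top 110 35 w 1.1 dz 1.2 smax 124.9
top 125 13 w 1.6 dz 1.6 smax 131.3
```

View pics/xo.png

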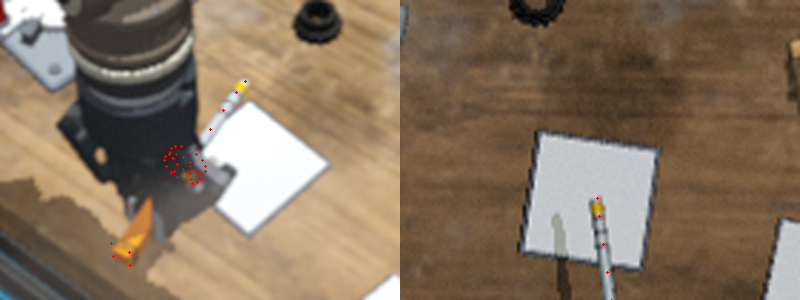

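View pics/x_scene.png

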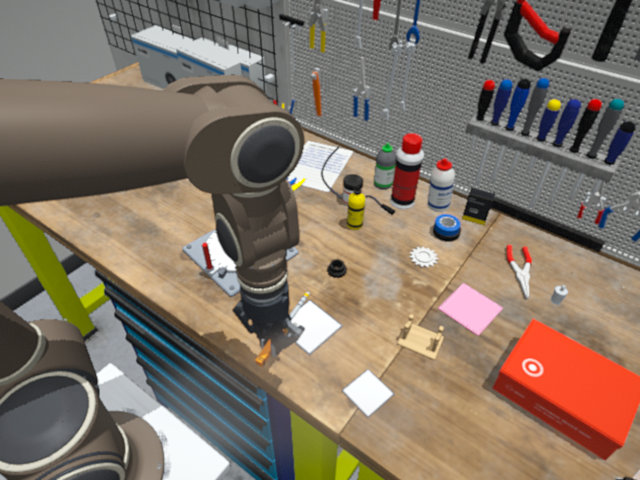

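```bash
python3 - <<'E'
from h import *
im=np.load("x_top.npz")["im"][200:330,170:310,::-1];e=np.load("e_top.npz")["im"][200:330,170:310,::-1]
cv2.imwrite("pics/xz.png",np.hstack([cv2.resize(e,(400,371)),cv2.resize(im,(400,371))]))
A=np.load("a_top.npz")["im"].astype(int);X=np.load("x_top.npz")["im"].astype(int)
for n,(u,v) in dict(bottle=(315,157),ring=(338,229),cog=(398,163)).items():
    print(n,abs(A-X)[v-18:v+18,u-18:u+18].mean())
s=ctrl.state();print(s["joint_vel"],s["t"])
E
```

```text
bottle 3.5540123456790123
ring 3.4066358024691357
cog 3.1959876543209877
[ 0.18251662 -0.29677318 -0.202934    0.04550977  0.10912162  0.00145388] 25.5
```

View pics/xz.png

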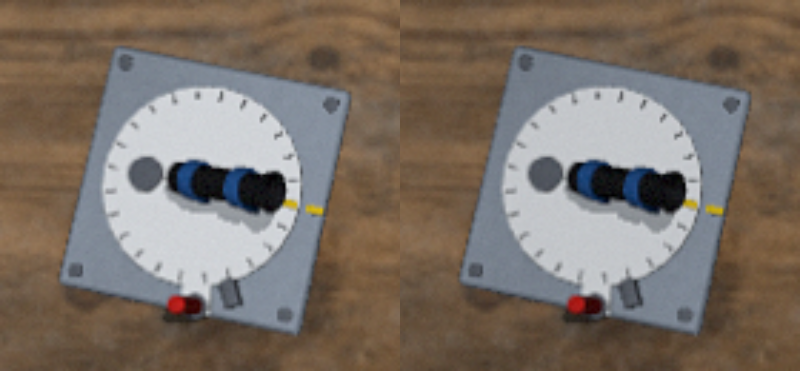

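The turntable is still at its stop (yellow marks lined up at about (290,204) and (314,210) in the crop), and the bystander patches match the start picture. I'm handing the job in now.

```bash
python3 -c "
from workcell import ctrl
print(ctrl.finish_job())"
```

```text
the job is handed in; nothing more can be done
None
```

I did every step of the task and handed the job in at about 25.5 s, with the gauge held over the reading tile; no verdict was reported.

- **Turntable:** I pushed the red post counter-clockwise until it stopped moving at about 18 N. The last picture shows the yellow line at its pointer, with the turntable exactly where I left it.
- **Tube:** The tool can only shift and turn about the vertical. So I let the gauge pivot between the pads, with its tip in the tube's mouth, until it reached about 27–28°. I then slid it down the bore until it stopped, with a reaction of about 15 N. The fingers sat 48.7 mm from the estimated mouth position, against 48 mm expected. I then drew it right out.
- **Levelling:** I lowered the rod across a cradle upright, which brought the gauge back to level.
- **Final hold:** By arm pose and depth readings the gauge is level to about 1°. Its tip is about 2 mm from the tile's middle and 112 mm above the bench. The arm was nearly still, and the grip was set to 50 N.
- **Bystanders:** The bottle, bearing cup and cog look the same in the top view as at the start.

Two checks were less certain. The two cameras disagreed by about 2 mm. The gauge's tilt when seated read anywhere from 25° to 28° by depth. The finger position and bore clearance suggest about 28° or more, and the low end would still be within the 8.6° allowed. I judged seating from the force, the stopped motion and the position; the fingers partly hid the collar in the pictures.

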